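# Load the casting mould with brass inserts and latch it shut

## Robot

A 6-joint arm with a two-finger parallel gripper is mounted at the origin on the work surface. World frame = base frame: x ahead of the robot, y to its left, z up, the work surface at z = 0. Lengths are in m, angles in rad, forces in N, time in s.
With the tool pointing down it reaches from about 0.225 to 0.875 m from the base axis. Payload 3.4 kg.
Tool frame: the origin (TCP) lies between the finger pads; the fingertips stand 8 mm ahead of it and the grasp point (between the pads) lies 11 mm behind it; z points along the fingers, y is the line along which they close (so a half turn about z gives the same grasp; the last joint's range is limited). The gripper opens to 85 mm and grips with 20 to 120 N. Pads are 22 mm wide; open, the fingers measure 114 mm over their backs; the gripper's body (76 mm by 85 mm) begins 54 mm behind the grasp point. The pads swing forward as they close: fully open they stand 13 mm farther back than shut.
Start: joints at [-1.377, 0.276, 1.505, -0, 1.361, -0.121], TCP at [0.178, -0.547, 0.239] pointing down, gripper open.
Joint ranges: [-2.89, 2.89], [-0.75, 2.08], [0.22, 2.7], [-1.18, 4.32], [0.11, 2.71], [-2.7, 2.7]. Speed limits (rad/s): [2.57, 2.57, 3.14, 3.14, 3.14, 3.14].

## Interface

Orientations are given as a unit quaternion [w, x, y, z].
In Python, from rig import manip gives the robot as it stands.
- The arm moves only by the tool move_arm, never from a script. Its argument "deltas" is a list that holds one entry, the list of rows, each a list of 5 numbers: the shift along the tool's x, y, z normalised to -1 to 1, where 1 is 80 cm, then the turn about the tool's z normalised to -1 to 1, where 1 is 120 degrees, then the closure, from -1 (fully open) to 1 (shut). In form: [[[tx, ty, tz, twist, grip], ...]]. A call has 1 to 12 rows; each row is the pose to reach, as a shift and turn from the pose commanded when the call began, along the tool's axes at that moment; what a row does not reach only later rows make up. A row lasts 1/10 s, in which the tool goes at most 50 mm and 8.59 degrees, less where a joint would pass 70% of its speed; a pose out of reach is approached as far as the arm can. A call with a number of a shift or a turn outside -1 to 1 is refused whole. A call with a gripper value outside its range is refused whole. The fingers move at their own pace and stop on an object; "squeeze" is the grip in N (left out, the last holds). Time passes only in rows, so rows that repeat a pose let the fingers close. It gives the time, the measured TCP pose, the force, the opening and the grip force at its end, in the units of the state.
- manip.get_state(): the state, without advancing time (a new reading comes with each control period).
- manip.get_image(name): name is "scene" or "top" or "wrist"; returns the picture (420x560x3 uint8, red, green, blue); there is no depth.
- manip.camera_params(name): a dict with "fx", "fy", "cx", "cy" (pixels), "R" (3x3) and "t" (3): a world point X has camera coordinates R X + t; the wrist camera has in their place "tool_from_camera" (4x4, takes a point from camera to tool coordinates, whose origin is the TCP and whose axes are the flange's). Camera axes: x right, y down, z forward; pixel columns grow to the right and rows downward; lengths in m; the calibration is good to about 2 mm. A picture is of the moment at which its call begins: read the wrist's pose just before it. camera_params takes no time and is no camera call.
- manip.sign_off(): hands the job in; it is judged then, once.
The state is a dict: "clock": time; "qpos": joint angles; "qd": joint speeds; "effort": joint torques, N m; "position": TCP position; "ee_rot": TCP orientation; "contact_force": force on the tool from outside, world axes, zero at the start; "moment": the same for the moment, N m; "width": finger opening in m; "gripper_force": force on a finger pad.
Only numpy, scipy, OpenCV 4.12 (cv2) and the standard library are available. Lean on these libraries where they do the work, as an engineer would, in place of code of your own. Each camera call takes 0.05 s, during which the arm holds its last target. There are 200 camera calls.

## Task

Get the buckle mould ready for casting: set every brass insert on the bench upright into a bore of its own in the mould block, chamfered end down and pushed fully home. Then shut the cover, swing the latch claw over so that its crossbar drops behind the keeper while the lever is still raised, and press the lever down flat to lock it. Leave the other things on the bench where they are.

Things in the scene. Friction and masses are not known exactly. Their poses are not given: they have to be found in the camera images.
- mould: Aluminium casting mould fixed to the bench: block 170 (its x) x 120 (its y) x 45 high, origin at the centre of its underside, z up. Four bores in its top at x = -42 or 42, y = -27 or 27. A grey ledge 70 wide, 48 high runs out from its -y side to y = -145 and carries the draw latch. A cover is hinged along the top edge of its +y side.
- lid_hinge (a point): Middle of the cover's hinge line, which runs along the mould's x; at x = 0, y = 60, z = 45 (mm) in the mould's frame, axes parallel to the mould's.
- lid (a joint): Angle (rad) of the hollow aluminium cover, 170 x 120 x 38 deep, top plate 6 thick: 0 shut on the block (top 83 above the bench), starts 1.75 to 2.0 open, leaning back past upright to the mould's +y, its outer face 38 beyond the hinge line. It has 32 of room inside for inserts. Stiff hinge (0.32 Nm): it stays nearly anywhere, so push the outer face near its free edge all the way down.
- latch_pivot (a point): Middle of the latch lever's pivot line, along the mould's x; at x = 0, y = -110.6, z = 60 (mm) in the mould's frame, axes parallel to the mould's.
- lever (a joint): Angle (rad) of the draw-latch lever about its pivot: 0 closed, lying flat and pointing to the mould's -y; grows as the lever rises; starts at 0.95 to 1.12 (raised, leaning to -y). Steel bar 14 wide, 7 thick, ending 70 from the pivot in a black grip 22 wide. It stays where it is left (0.06 Nm friction). Closed is past centre: the claw then cannot work loose.
- lever_end (a point): Point on the lever's black grip, 60 from the pivot line, on the face that looks up when closed and toward the cover when raised (5.5 above the pivot line when closed).
- claw (a joint): Angle (rad) of the claw relative to the lever: 2.95 (its stop) folded back against the lever, near 0 pointing straight away from it. A U of 5 mm steel wire: legs 46 long at x = -24 and 24 either side of the lever, hinged 12 from the lever's pivot; a crossbar joins their far ends. Swings freely: starts leaning back on the raised lever; pushed past upright toward the cover it falls by its weight.
- claw_bar (a point): Middle of the claw's crossbar. With the cover shut and the lever still raised, the falling claw drops the crossbar over the keeper post into the slot behind it.
- keeper_slot (a point): Where the crossbar belongs, in the slot behind the keeper, a steel post 36 wide, 6 thick on the latch side of the cover, 20 clear of its wall; the post's top is 8.5 above this point. With the cover shut the point is at x = 0, y = -76.5, z = 56.5 (mm) in the mould's frame, axes parallel to the mould's. Moves with the cover.
- mould_hole0 (a point): Centre of the mouth of one of the mould's four equal bores, level with the block's top; z up. The bore is 41 wide and 18 deep, with a flat bottom.
- mould_hole1 (a point): Centre of the mouth of one of the mould's four equal bores, level with the block's top; z up. The bore is 41 wide and 18 deep, with a flat bottom.
- mould_hole2 (a point): Centre of the mouth of one of the mould's four equal bores, level with the block's top; z up. The bore is 41 wide and 18 deep, with a flat bottom.
- mould_hole3 (a point): Centre of the mouth of one of the mould's four equal bores, level with the block's top; z up. The bore is 41 wide and 18 deep, with a flat bottom.
- insert1: Brass insert sleeve, 40 in diameter, 40 tall, about 0.22 kg, hollow, with a heavy foot, standing on the bench with its chamfered end (2 mm) down; origin at the centre of that end, z along the sleeve upward. Home in a bore it stands 22 proud. All inserts are alike. May be absent.
- insert2: Brass insert sleeve, 40 in diameter, 40 tall, about 0.22 kg, hollow, with a heavy foot, standing on the bench with its chamfered end (2 mm) down; origin at the centre of that end, z along the sleeve upward. Home in a bore it stands 22 proud. All inserts are alike. May be absent.
- insert3: Brass insert sleeve, 40 in diameter, 40 tall, about 0.22 kg, hollow, with a heavy foot, standing on the bench with its chamfered end (2 mm) down; origin at the centre of that end, z along the sleeve upward. Home in a bore it stands 22 proud. All inserts are alike. May be absent.
- insert4: Brass insert sleeve, 40 in diameter, 40 tall, about 0.22 kg, hollow, with a heavy foot, standing on the bench with its chamfered end (2 mm) down; origin at the centre of that end, z along the sleeve upward. Home in a bore it stands 22 proud. All inserts are alike. May be absent.
- gluepot: Glue jar, 34 across, 50 tall, origin under it; stands among the inserts, not part of the job.
- spool: Wooden thread spool, 32 across, 38 tall, origin under it; stands among the inserts, not part of the job.
- awl: Screwdriver-like awl, 150 long, lying beyond the inserts; leave alone.
- mallet: Hammer 220 long lying on the far side; leave alone.
- plate: Small steel armour plate 90 x 50 x 12 lying left of the mould; leave alone.
- hideblock: Cork block 110 x 70 x 22 on the right; leave alone.
Mind the look-alikes: they are no part of the job. What is shaped like the insert4 but blue or turquoise is not meant.

How it is judged:
By the outcome, as a careful person would: the job done as asked, in the order asked, and still so for the second after the job is handed in, with the robot touching nothing.
Of insert1, insert2, insert3, insert4 only 2 to 4 are there at a start; the rules pass over those that are not, and their reading is None.
At some moment in a run one of insert1, insert2, insert3, insert4 may be knocked a few centimetres aside while the robot is not near it.
It also fails if it takes over 210 s, if anything falls off the work surface, if the arm or the gripper's body presses on something with over 40 N, if the wrist force passes 120 N, or if a joint passes its speed limit or range.

## Working session

There is one attempt and no reset: what is moved stays moved. The work goes in short steps, Python scripts to look and compute and a tool call to move; the robot and the scene stay as the last step left them, time stands still between calls to the robot, and variables do not carry over. Pictures are saved under pics/ and viewed, at most 14 in all, crops included, and the job is handed in when it is done.

Besides the shell and the picture viewer there is one more tool, called by a JSON object that holds its "method" and its "body", one argument or row to a line. move_arm: Moves the arm, as the interface text tells. Scaled input: -1 to 1 covers 80 cm each way for a shift and 120 degrees each way for a turn. Its arguments: {"type":"object","properties":{"deltas":{"type":"array","items":{"type":"array","items":{"type":"array","items":{"type":"number","minimum":-1,"maximum":1}}}},"squeeze":{"type":"number"}},"required":["deltas"]}

```bash
ls; mkdir -p pics
python3 - <<'E'
from rig import manip
import cv2,numpy as np
s=manip.get_state();print(s)
a=manip.get_image("top");b=manip.get_image("scene")
cv2.imwrite("pics/top0.png",a[...,::-1]);cv2.imwrite("pics/scene0.png",b[...,::-1])
for n in("top","scene","wrist"):print(n,manip.camera_params(n))
E
```

```text
pics
{'clock': 0.0, 'qpos': array([-1.37700883e+00,  2.76605044e-01,  1.50616237e+00, -4.17148199e-06,
        1.36069289e+00, -1.21013311e-01]), 'qd': array([ 2.11480735e-04,  9.40068433e-05,  1.45255780e-03, -5.77489945e-04,
        8.68645887e-04,  1.51120950e-03]), 'effort': array([-1.93521173e-04, -4.16769648e+01, -2.45805162e+01, -2.33146484e-04,
        1.10678151e-02, -5.68959322e-06]), 'position': array([ 0.17791985, -0.54622851,  0.23842232]), 'ee_rot': array([-9.33133162e-04,  9.87637611e-01,  1.56751644e-01, -3.60098159e-05]), 'contact_force': array([ 0.51395508, -0.1996916 ,  0.2699346 ]), 'moment': array([ 0.00439044, -0.03819006, -0.01787452]), 'gripper_force': 0.0, 'width': 0.0850444328094341}
top {'fx': 396.72809356120433, 'fy': 396.72809356120433, 'cx': 275.82074620699484, 'cy': 201.28196076071262, 'R': array([[-0.02186304, -0.99972321, -0.00869022],
       [-0.99184983,  0.02278056, -0.1253593 ],
       [ 0.12552257,  0.00587866, -0.99207335]]), 't': array([0.00298016, 0.55010063, 1.36218247])}
scene {'fx': 434.6159719314099, 'fy': 434.6159719314099, 'cx': 279.02387747616797, 'cy': 206.56086692344732, 'R': array([[ 0.87129032,  0.49053835, -0.01501038],
       [ 0.28002056, -0.5220232 , -0.80565518],
       [-0.40304052,  0.69775634, -0.59219458]]), 't': array([-0.48512934, -0.1028217 ,  1.41460341])}
wrist {'fx': 310.2111729669007, 'fy': 310.2111729669007, 'cx': 274.3739412155725, 'cy': 206.7337489529203, 'tool_from_camera': array([[-1.81542681e-04, -9.51144461e-01, -3.08746144e-01,
         7.94063542e-02],
       [ 9.99999841e-01, -3.37370978e-04,  4.51328340e-04,
        -4.84056590e-04],
       [-5.33440440e-04, -3.08746013e-01,  9.51144371e-01,
        -1.33873369e-01],
       [ 0.00000000e+00,  0.00000000e+00,  0.00000000e+00,
         1.00000000e+00]])}
```

View pics/top0.png

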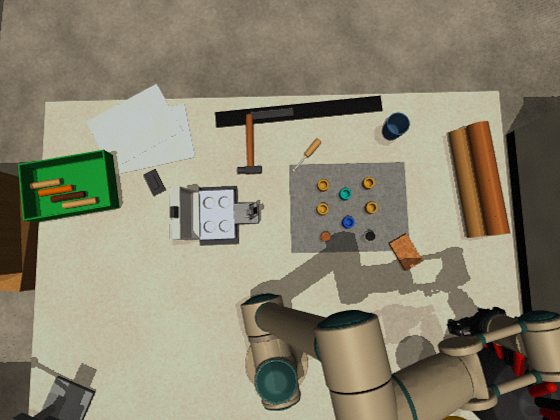

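View pics/scene0.png

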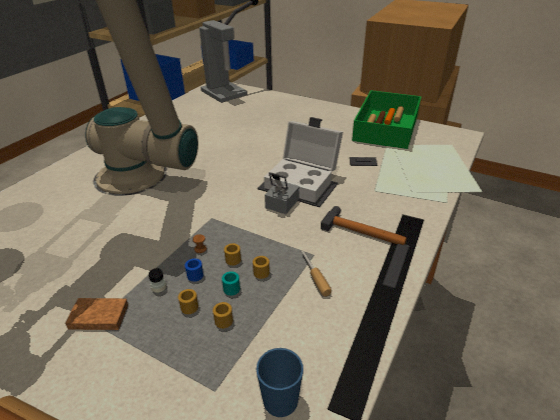

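Top view: four brass inserts at about (323,185), (369,183), (322,209) and (371,208). The look-alikes are teal at (345,194) and blue at (348,222). The mould is at (215,213), with its open lid to the left and its latch to the right at (248,213).

```bash
cat > h.py <<'E'
from rig import manip
import cv2,numpy as np
from scipy.spatial.transform import Rotation as Rn
def pose():
    s=manip.get_state();q=s["ee_rot"];return s["position"],Rn.from_quat([q[1],q[2],q[3],q[0]]).as_matrix(),s
def cam(n):
    c=manip.camera_params(n)
    if n=="wrist":
        p,R,_=pose();T=np.eye(4);T[:3,:3]=R;T[:3,3]=p
        M=T@c["tool_from_camera"];return c,M[:3,3],M[:3,:3]
    return c,-c["R"].T@c["t"],c["R"].T
def plane(n,uv,z,C=None):
    c,o,R=C or cam(n);uv=np.atleast_2d(uv).astype(float)
    d=np.c_[(uv[:,0]-c["cx"])/c["fx"],(uv[:,1]-c["cy"])/c["fy"],np.ones(len(uv))]@R.T
    return o+d*((z-o[2])/d[:,2])[:,None]
def proj(n,X,C=None):
    c,o,R=C or cam(n);p=(np.atleast_2d(X)-o)@R
    return np.c_[c["fx"]*p[:,0]/p[:,2]+c["cx"],c["fy"]*p[:,1]/p[:,2]+c["cy"]]
def shot(n,f=None):
    C=cam(n);im=manip.get_image(n)[...,::-1].copy()
    if f:cv2.imwrite("pics/"+f,im)
    return im,C
def delta(xyz,yaw=None):
    """world target (tool down), yaw of tool x in deg -> normalised tool deltas"""
    p,R,_=pose();d=R.T@(np.array(xyz)-p)/.8
    y=np.degrees(np.arctan2(R[1,0],R[0,0]))
    t=0 if yaw is None else -((yaw-y+180)%360-180)/120
    return np.round(np.r_[d,t],4),round(y,2)
def blobs(m,amin):
    n,l,st,ce=cv2.connectedComponentsWithStats(m.astype(np.uint8))
    return [(ce[i].round(1),st[i][4],l==i) for i in range(1,n) if st[i][4]>=amin]
def brass(im):
    h=cv2.cvtColor(im,cv2.COLOR_BGR2HSV)
    m=cv2.inRange(h,(10,130,60),(30,255,255))
    return cv2.morphologyEx(m,cv2.MORPH_OPEN,np.ones((3,3)))
E
python3 - <<'E'
from h import *
im=cv2.imread("pics/top0.png");C=cam("top")
for c,a,_ in blobs(brass(im)>0,40):
    if 290<c[0]<410 and 150<c[1]<255:print(c,a,plane("top",c,.03,C).round(3))
print("mould centre",plane("top",[(217,213),(206,202),(225,202),(206,226),(225,226),(248,213)],.045,C).round(3))
E
```

```text
[322.8 184.7] 102 [[ 0.606 -0.177  0.03 ]]
[367.6 183. ] 78 [[ 0.608 -0.336  0.03 ]]
[322.3 208.5] 110 [[ 0.521 -0.172  0.03 ]]
[370.7 207.8] 97 [[ 0.52  -0.343  0.03 ]]
[324.9 236.2] 70 [[ 0.424 -0.178  0.03 ]]
[405.4 251.6] 631 [[ 0.364 -0.455  0.03 ]]
mould centre [[0.512 0.196 0.045]
 [0.552 0.235 0.045]
 [0.55  0.168 0.045]
 [0.468 0.235 0.045]
 [0.466 0.169 0.045]
 [0.51  0.088 0.045]]
```

Run:
```python
from h import *
print(delta([.45,0,.25],115))
```

```text
(array([ 0.5348, -0.544 , -0.0133, -0.808 ]), np.float64(18.04))
```

{"method": "move_arm", "body": {
  "deltas": [
    [[0.535,-0.544,-0.013,-0.808,-0.4],[0.535,-0.544,-0.013,-0.808,-0.4],[0.535,-0.544,-0.013,-0.808,-0.4],[0.535,-0.544,-0.013,-0.808,-0.4],[0.535,-0.544,-0.013,-0.808,-0.4],[0.535,-0.544,-0.013,-0.808,-0.4],[0.535,-0.544,-0.013,-0.808,-0.4],[0.535,-0.544,-0.013,-0.808,-0.4],[0.535,-0.544,-0.013,-0.808,-0.4],[0.535,-0.544,-0.013,-0.808,-0.4],[0.535,-0.544,-0.013,-0.808,-0.4],[0.535,-0.544,-0.013,-0.808,-0.4]]
  ],
  "squeeze": 40
}}

```text
clock: 1.3
position: [0.4458, -0.0078, 0.2495]
ee_rot: [0.0, 0.536, 0.844, -0.0]
contact_force: [1.9, -1.0, -0.6]
width: 0.0598
gripper_force: 0.0
```

Run:
```python
from h import *
s=pose()[2];print(s["position"],s["qpos"].round(2),s["width"]);print(delta([.50,.19,.23],-125))
```

```text
[ 0.44584483 -0.00776759  0.2494659 ] [-0.17  0.07  1.74 -0.    1.33 -0.61] 0.05975689351892001
(array([ 0.1948,  0.1665,  0.0242, -0.9982]), np.float64(115.21))
```

{"method": "move_arm", "body": {
  "deltas": [
    [[0.195,0.167,0.024,-0.83,-0.4],[0.195,0.167,0.024,-0.83,-0.4],[0.195,0.167,0.024,-0.83,-0.4],[0.195,0.167,0.024,-0.83,-0.4],[0.195,0.167,0.024,-0.83,-0.4],[0.195,0.167,0.024,-0.83,-0.4],[0.195,0.167,0.024,-0.83,-0.4],[0.195,0.167,0.024,-0.83,-0.4],[0.195,0.167,0.024,-0.83,-0.4],[0.195,0.167,0.024,-0.83,-0.4],[0.195,0.167,0.024,-0.83,-0.4],[0.195,0.167,0.024,-0.83,-0.4]]
  ]
}}

```text
clock: 2.5
position: [0.5004, 0.188, 0.2298]
ee_rot: [-0.001, -0.3, 0.954, -0.0]
contact_force: [-0.5, 0.5, 0.3]
width: 0.0596
gripper_force: 0.0
```

Run:
```python
from h import *
s=pose()[2];print(s["position"],s["qpos"].round(2),delta([.5,.19,.23]))
im,C=shot("wrist","w1.png");np.savez("w1.npz",o=C[1],R=C[2])
```

```text
[0.50038726 0.18796117 0.22978988] [ 0.23  0.22  1.6  -0.    1.32 -1.95] (array([-0.0011,  0.0024, -0.0003,  0.    ]), np.float64(-145.13))
```

View pics/w1.png

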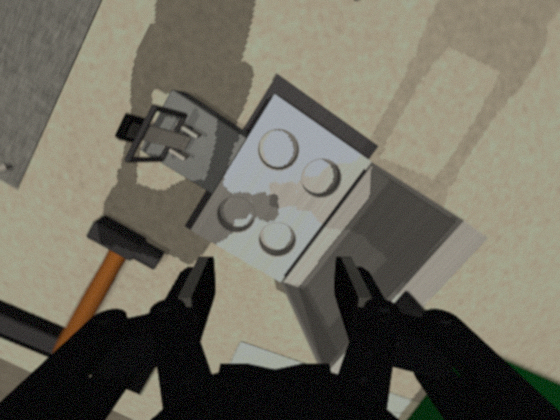

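The wrist view shows all four bores, at about (278,149), (320,178), (236,211) and (277,237). The latch is at (155,135), with the lid at the lower right.

Run:
```python
from h import *
im=cv2.imread("pics/w1.png");d=np.load("w1.npz");C=(manip.camera_params("wrist"),d["o"],d["R"])
g=cv2.cvtColor(im,cv2.COLOR_BGR2GRAY);S=4
G=cv2.GaussianBlur(cv2.resize(g,None,fx=S,fy=S,interpolation=cv2.INTER_CUBIC),(0,0),3)
P=[]
for u,v in [(278,149),(320,178),(236,211),(277,237)]:
    x0,y0=(u-32)*S,(v-32)*S;c=G[y0:y0+64*S,x0:x0+64*S]
    H=cv2.HoughCircles(c,cv2.HOUGH_GRADIENT_ALT,1.5,20,param1=60,param2=.5,minRadius=15*S,maxRadius=24*S)
    if H is None:print(u,v,None);continue
    for a in H[0][:3]:
        w=np.array([(a[0]+x0)/S-.375,(a[1]+y0)/S-.375]);X=plane("wrist",w,.045,C)[0];print(w.round(1),a[2]/S,X.round(4))
cv2.imwrite("pics/c1.png",G[100*S:260*S,190*S:350*S])
```

```text
[278.2 149.6] 20.049763 [0.4678 0.1704 0.045 ]
320 178 None
236 211 None
[277.2 238.4] 17.974392 [0.5489 0.226  0.045 ]
```

View pics/c1.png

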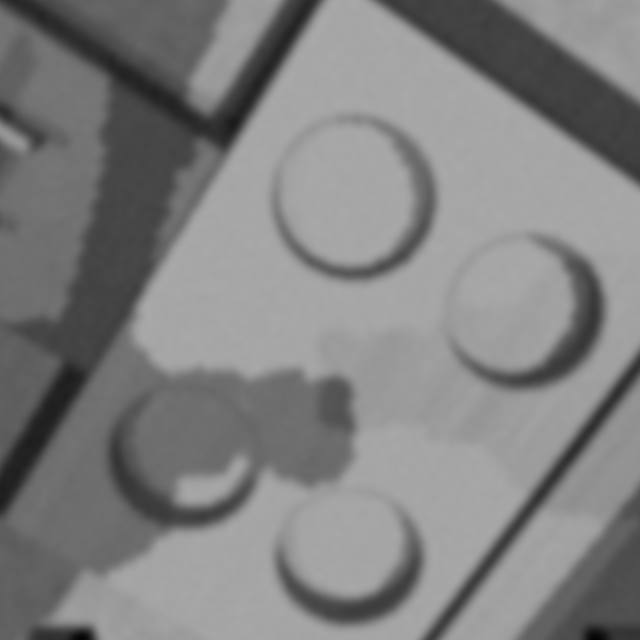

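The crop shows all four mouth outlines clearly. Their bounding boxes in crop pixels are A x272–436 y113–280, B x445–605 y233–390, C x110–258 y378–527 and D x276–424 y485–623.

```bash
cat >> h.py <<'E'
def rigid(M,W):
    M=np.array(M);W=np.array(W);a=M-M.mean(0);b=W-W.mean(0)
    th=np.arctan2((a[:,0]*b[:,1]-a[:,1]*b[:,0]).sum(),(a*b).sum())
    R=np.array([[np.cos(th),-np.sin(th)],[np.sin(th),np.cos(th)]])
    t=W.mean(0)-R@M.mean(0);return th,t,R,np.linalg.norm(M@R.T+t-W,axis=1)
E
python3 - <<'E'
from h import *
d=np.load("w1.npz");C=(manip.camera_params("wrist"),d["o"],d["R"])
uv=np.array([(354,196.5),(525,311.5),(184,452.5),(350,554)])/4+[190-.375,100-.375]
W=plane("wrist",uv,.045,C)[:,:2];print(W.round(4))
M=[(-42,-27),(-42,27),(42,-27),(42,27)]
th,t,R,e=rigid(np.array(M)/1000,W);print(np.degrees(th),t,e)
np.savez("mould.npz",t=t,R=R)
for m in M:print(m,(R@(np.array(m)/1e3)+t).round(4))
print(delta([.53,-.12,.23],-170))
E
```

```text
[[0.4671 0.1698]
 [0.466  0.2237]
 [0.55   0.1715]
 [0.5488 0.2257]]
1.278854621062915 [0.50796747 0.19769428] [0.00056959 0.0006092  0.00058724 0.00061148]
(-42, -27) [0.4666 0.1698]
(-42, 27) [0.4654 0.2238]
(42, -27) [0.5506 0.1716]
(42, 27) [0.5494 0.2256]
(array([ 1.901e-01, -3.367e-01, -1.000e-04,  2.078e-01]), np.float64(-145.06))
```

Run:
```python
from h import *
print(delta([.60,-.25,.23],-170))
```

```text
(array([ 2.115e-01, -5.201e-01, -2.000e-04,  2.078e-01]), np.float64(-145.06))
```

{"method": "move_arm", "body": {
  "deltas": [
    [[0.212,-0.52,0,0.208,-0.4],[0.212,-0.52,0,0.208,-0.4],[0.212,-0.52,0,0.208,-0.4],[0.212,-0.52,0,0.208,-0.4],[0.212,-0.52,0,0.208,-0.4],[0.212,-0.52,0,0.208,-0.4],[0.212,-0.52,0,0.208,-0.4],[0.212,-0.52,0,0.208,-0.4],[0.212,-0.52,0,0.208,-0.4],[0.212,-0.52,0,0.208,-0.4],[0.212,-0.52,0,0.208,-0.4],[0.212,-0.52,0,0.208,-0.4]]
  ]
}}

```text
clock: 3.75
position: [0.5969, -0.2496, 0.2299]
ee_rot: [-0.0, -0.084, 0.996, 0.001]
contact_force: [0.3, 1.4, 0.8]
width: 0.0599
gripper_force: 0.0
```

Run:
```python
from h import *
im,C=shot("wrist","w2.png");np.savez("w2.npz",o=C[1],R=C[2])
print(pose()[0])
for c,a,_ in blobs(brass(im)>0,150):print(c,a,plane("wrist",c,.04,C).round(3))
```

```text
[ 0.59698337 -0.24922104  0.23022207]
[376.1  19. ] 1228 [[ 0.428 -0.183  0.04 ]]
[192.9  95.2] 1367 [[ 0.522 -0.343  0.04 ]]
[359.1 123.6] 1123 [[ 0.521 -0.175  0.04 ]]
[190.7 179.6] 1119 [[ 0.607 -0.338  0.04 ]]
[335.5 199.8] 1057 [[ 0.603 -0.18   0.04 ]]
[501.6 317.2] 1167 [[0.718 0.058 0.04 ]]
[322.6 307.2] 566 [[ 0.74  -0.165  0.04 ]]
```

View pics/w2.png

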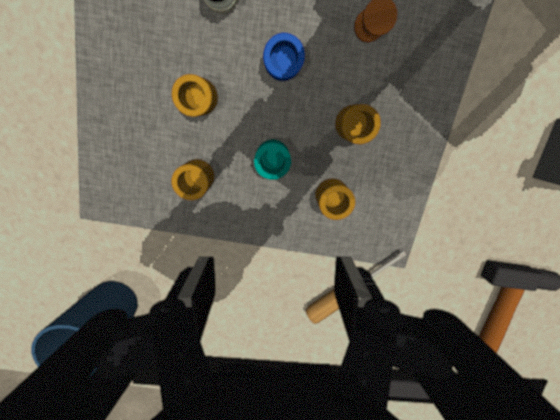

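The wrist view shows four brass inserts at (193,95), (359,124), (191,180) and (336,200). The teal look-alike is at (272,160) and the blue one at (284,56).

```bash
cat >> h.py <<'E'
def inserts(im,C,n="wrist",z=.021):
    out=[]
    for c,a,m in blobs(brass(im)>0,300):
        k,_=cv2.findContours(m.astype(np.uint8),cv2.RETR_EXTERNAL,cv2.CHAIN_APPROX_NONE)
        h=cv2.convexHull(max(k,key=len));M=cv2.moments(h);u=np.array([M["m10"],M["m01"]])/M["m00"]
        out.append((u.round(1),cv2.contourArea(h),plane(n,u,z,C)[0].round(4)))
    return out
E
python3 - <<'E'
from h import *
im=cv2.imread("pics/w2.png");d=np.load("w2.npz");C=(manip.camera_params("wrist"),d["o"],d["R"])
for i in inserts(im,C):
    u=proj("wrist",[np.r_[i[2][:2]+.02*np.array([np.cos(a),np.sin(a)]),z] for z in(0.001,.04) for a in np.linspace(0,6.28,60)],C).astype(np.float32)
    H=cv2.convexHull(u);M=cv2.moments(H);print(*i,cv2.contourArea(H),M["m10"]/M["m00"],M["m01"]/M["m00"])
print(delta([.523,-.172,.10],-170))
E
```

```text
[375.5  19.8] 1276.0 [ 0.4237 -0.1786  0.021 ] 2233.213863056645 377.26039996257174 17.71134459208173
[192.9  94.8] 1423.5 [ 0.522  -0.3476  0.021 ] 1634.8269214330357 191.19162659158368 94.16966175088355
[360.  123.5] 1229.5 [ 0.521  -0.1689  0.021 ] 1536.1926941021811 361.58648189334554 123.41115334461614
[191.  179.6] 1166.0 [ 0.6124 -0.3419  0.021 ] 1399.7367890338646 189.89316002420637 180.1328096135025
[335.7 199.7] 1112.0 [ 0.6083 -0.1753  0.021 ] 1319.7571950433776 336.3964290761471 200.45371038606248
[501.5 317. ] 1189.5 [0.7291 0.0762 0.021 ] 1494.737101429142 502.3397343737516 317.5935764998661
[322.7 307.1] 553.5 [ 0.7531 -0.1589  0.021 ] 1223.726857510861 322.9278453902465 307.84093414985847
(array([ 0.0749,  0.1105,  0.1629, -0.0027]), np.float64(-170.33))
```

{"method": "move_arm", "body": {
  "deltas": [
    [[0.075,0.11,0.15,0,-0.4],[0.075,0.11,0.15,0,-0.4],[0.075,0.11,0.15,0,-0.4],[0.075,0.11,0.15,0,-0.4],[0.075,0.11,0.15,0,-0.4],[0.075,0.11,0.15,0,-0.4],[0.075,0.11,0.16,0,-0.4],[0.075,0.11,0.16,0,-0.4]]
  ]
}}

```text
clock: 4.6
position: [0.5247, -0.1748, 0.1027]
ee_rot: [0.001, -0.084, 0.996, -0.001]
contact_force: [0.2, 0.5, -0.3]
width: 0.0601
gripper_force: 0.0
```

Run:
```python
from h import *
im,C=shot("wrist","w3.png");s=pose()[2];print(s["position"],s["contact_force"],s["qd"].round(3))
for i in inserts(im,C):print(*i)
print(delta([.521,-.172,.028],-170))
```

```text
[ 0.52437399 -0.17474395  0.10263361] [-0.3266665   0.46802757  0.17696946] [-0.003 -0.002  0.007  0.001  0.004 -0.001]
[294.9  68.7] 2340.5 [ 0.4223 -0.1786  0.021 ]
[ 37.5 177.9] 4170.5 [ 0.5227 -0.3454  0.021 ]
[277.7 216.8] 2952.0 [ 0.5231 -0.1723  0.021 ]
[ 50.  287.1] 3580.0 [ 0.6124 -0.3415  0.021 ]
[253.9 312.1] 2778.5 [ 0.6084 -0.1775  0.021 ]
(array([ 0.0037,  0.0042,  0.0933, -0.0032]), np.float64(-170.38))
```

View pics/w3.png

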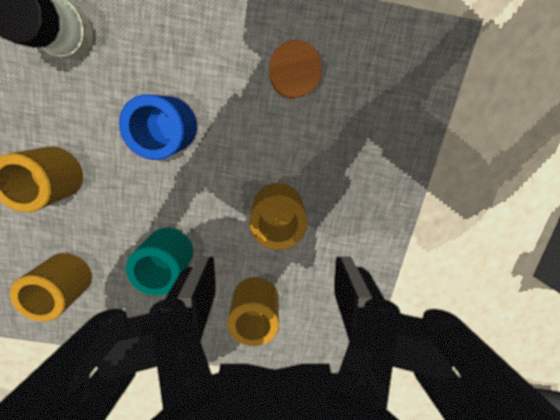

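The insert is centred between the fingers at (278,217), and the blue, teal and other brass pieces are clear of them. Next I descend and grip.

{"method": "move_arm", "body": {
  "deltas": [
    [[0.0015,0.004,0.05,0,-0.4],[0.0015,0.004,0.07,0,-0.4],[0.0015,0.004,0.093,0,-0.4],[0.0015,0.004,0.093,0,-0.4],[0.0015,0.004,0.093,0,0.3],[0.0015,0.004,0.093,0,0.3],[0.0015,0.004,0.093,0,0.3],[0.0015,0.004,0.093,0,0.3],[0.0015,0.004,0.093,0,0.3],[0.0015,0.004,0.04,0,0.3],[0.0015,0.004,0,0,0.3],[0.0015,0.004,-0.02,0,0.3]]
  ],
  "squeeze": 60
}}

```text
clock: 5.85
position: [0.5226, -0.1713, 0.1207]
ee_rot: [0.001, -0.084, 0.996, -0.001]
contact_force: [0.8, -0.1, -2.8]
width: 0.038
gripper_force: 61.4
```

Run:
```python
from h import *
im,C=shot("wrist","w4.png");s=pose()[2];print(s["position"],s["contact_force"],s["width"],s["gripper_force"])
m=np.load("mould.npz")
def hole(x,y):return m["R"]@np.array([x,y])/1e3+m["t"]
print(delta([*hole(-42,27),.12],-125),delta([*hole(-42,27),.14],-150))
```

```text
[ 0.52350903 -0.17171224  0.12236724] [-0.02462893 -0.56784049 -0.21310936] 0.037966061292212465 61.44150495529175
(array([-0.0112,  0.4995,  0.0012, -0.378 ]), np.float64(-170.36)) (array([-0.0113,  0.4994, -0.0238, -0.1696]), np.float64(-170.36))
```

View pics/w4.png

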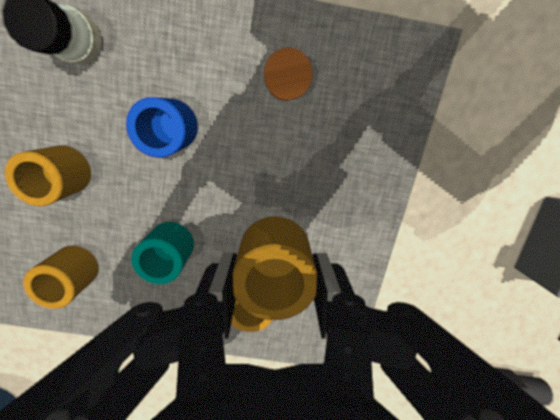

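The held insert shows between the fingers, with its rim ellipse centred near (276,283) and spanning columns 234–317.

```bash
cat >> h.py <<'E'
def held(im,zt=-.012):
    """rim centre of held insert in tool frame, from silhouette: columns and lowest row"""
    T=manip.camera_params("wrist")["tool_from_camera"];C=(manip.camera_params("wrist"),T[:3,3],T[:3,:3])
    m=brass(im);m[:200]=0;m[:,:200]=0;m[:,350:]=0
    b=max(blobs(m>0,300),key=lambda b:b[1]);ys,xs=np.where(b[2])
    lo=plane("wrist",[np.median(xs[ys==ys.max()]),ys.max()+.5],zt,C)[0]
    w=[plane("wrist",[xs[ys==r].min()-.5,r],zt,C)[0][1] for r in range(275,290)]
    v=[plane("wrist",[xs[ys==r].max()+.5,r],zt,C)[0][1] for r in range(275,290)]
    return "low row",ys.max(),"x",lo[0]+.02,"y",(np.min(w)+np.max(v))/2,"width",np.max(v)-np.min(w)
E
python3 - <<'E'
from h import *
print(held(cv2.imread("pics/w4.png")))
T=manip.camera_params("wrist")["tool_from_camera"];C=(manip.camera_params("wrist"),T[:3,3],T[:3,:3])
print(plane("wrist",[(276,283),(276,318),(276,248),(234,283),(317,283)],-.012,C))
E
```

```text
('low row', np.int64(330), 'x', np.float64(-0.002267707294293351), 'y', np.float64(0.00047535698605841517), 'width', np.float64(0.03796255853387331))
[[ 0.00351629  0.00116147 -0.012     ]
 [-0.01519845  0.00118843 -0.012     ]
 [ 0.02079438  0.00113657 -0.012     ]
 [ 0.00351412 -0.01770203 -0.012     ]
 [ 0.00351841  0.01957314 -0.012     ]]
```

```bash
cat >> h.py <<'E'
def hole(x,y):
    m=np.load("mould.npz");return m["R"]@np.array([x,y])/1e3+m["t"]
E
python3 - <<'E'
from h import *
print(delta([*hole(-42,27),.20],-125))
E
```

```text
(array([-0.0117,  0.4992, -0.0987, -0.378 ]), np.float64(-170.36))
```

{"method": "move_arm", "body": {
  "deltas": [
    [[0,0.02,-0.06,0,0.3],[0,0.08,-0.1,-0.05,0.3],[-0.012,0.5,-0.1,-0.378,0.3],[-0.012,0.5,-0.1,-0.378,0.3],[-0.012,0.5,-0.1,-0.378,0.3],[-0.012,0.5,-0.1,-0.378,0.3],[-0.012,0.5,-0.1,-0.378,0.3],[-0.012,0.5,-0.1,-0.378,0.3],[-0.012,0.5,-0.1,-0.378,0.3],[-0.012,0.5,-0.1,-0.378,0.3],[-0.012,0.5,-0.1,-0.378,0.3],[-0.012,0.5,-0.1,-0.378,0.3]]
  ]
}}

```text
clock: 7.1
position: [0.4637, 0.224, 0.1973]
ee_rot: [-0.001, -0.462, 0.887, -0.0]
contact_force: [-0.0, 0.3, -2.9]
width: 0.038
gripper_force: 61.8
```

Run:
```python
from h import *
im,C=shot("wrist","w5.png");s=pose()[2];print(s["position"],s["contact_force"],s["width"],s["gripper_force"],s["qpos"].round(2))
print(held(im))
print(delta([*hole(-42,27),.08],-125),delta([*hole(-42,27),.058],-125))
c=cv2.resize(im[180:340,180:380],None,fx=3,fy=3,interpolation=cv2.INTER_CUBIC);cv2.imwrite("pics/c5.png",c)
```

```text
[0.46398629 0.22371359 0.19757424] [ 0.24662921 -0.04436866 -2.2115831 ] 0.03801626086635903 61.83462738990784 [ 0.31  0.22  1.7  -0.    1.23 -2.21]
('low row', np.int64(319), 'x', np.float64(0.0037157244637372154), 'y', np.float64(0.0002559711262887076), 'width', np.float64(0.03704734517386203))
(array([-0.0013, -0.0015,  0.147 , -0.0006]), np.float64(-125.07)) (array([-0.0013, -0.0015,  0.1745, -0.0006]), np.float64(-125.07))
```

View pics/c5.png

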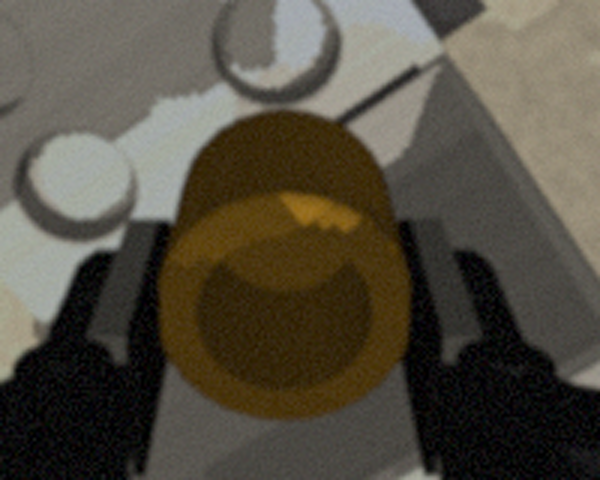

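The rim ellipse in the crop spans x158–411 and y190–420. From its width, the insert is centred in the tool to within 0.5 mm and its rim sits about 5 mm behind the TCP.

{"method": "move_arm", "body": {
  "deltas": [
    [[-0.0013,-0.0015,0.06,0,0.3],[-0.0013,-0.0015,0.12,0,0.3],[-0.0013,-0.0015,0.14,0,0.3],[-0.0013,-0.0015,0.14,0,0.3],[-0.0013,-0.0015,0.14,0,0.3],[-0.0013,-0.0015,0.14,0,0.3]]
  ]
}}

```text
clock: 7.75
position: [0.4676, 0.2249, 0.0879]
ee_rot: [0.002, -0.461, 0.887, -0.0]
contact_force: [0.2, 0.7, -2.2]
width: 0.0378
gripper_force: 61.7
```

Run:
```python
from h import *
s=pose()[2];print(s["position"],s["contact_force"])
print(delta([*hole(-42,27),.058],-125))
```

```text
[0.46756427 0.22493818 0.08787716] [ 0.19574335  0.70843734 -2.1718025 ]
(array([ 0.0029,  0.0015,  0.0373, -0.0006]), np.float64(-125.07))
```

{"method": "move_arm", "body": {
  "deltas": [
    [[0.0029,0.0015,0.004,0,0.3],[0.0029,0.0015,0.008,0,0.3],[0.0029,0.0015,0.008,0,0.3],[0.0029,0.0015,0.008,0,0.3],[0.0029,0.0015,0.008,0,0.3]]
  ]
}}

```text
clock: 8.25
position: [0.4636, 0.224, 0.08]
ee_rot: [0.0, -0.462, 0.887, -0.0]
contact_force: [-0.6, 0.1, -3.2]
width: 0.038
gripper_force: 61.7
```

Run:
```python
from h import *
s=pose()[2];print(s["position"],s["contact_force"])
print(delta([*hole(-42,27),.058],-125))
```

```text
[0.4635761  0.22397621 0.08002706] [-0.57679783  0.09617152 -3.21509603]
(array([-0.0011, -0.002 ,  0.0275,  0.0001]), np.float64(-124.99))
```

Run:
```python
from h import *
P=[]
for i in range(8):
    manip.get_image("wrist");P.append(pose()[0])
print(np.round(np.array(P),4));print(delta([*hole(-42,27),.058],-125))
```

```text
[[0.4636 0.224  0.08  ]
 [0.4636 0.2239 0.08  ]
 [0.4636 0.2239 0.0799]
 [0.4636 0.2239 0.0799]
 [0.4636 0.2239 0.0799]
 [0.4636 0.2239 0.0799]
 [0.4635 0.2239 0.0799]
 [0.4635 0.2239 0.0799]]
(array([-0.0012, -0.002 ,  0.0273, -0.    ]), np.float64(-125.0))
```

{"method": "move_arm", "body": {
  "deltas": [
    [[-0.001,-0.0015,0,0,0.3],[-0.001,-0.0015,0.004,0,0.3],[-0.001,-0.0015,0.008,0,0.3],[-0.001,-0.0015,0.008,0,0.3]]
  ]
}}

```text
clock: 9.05
position: [0.4653, 0.2239, 0.0734]
ee_rot: [0.0, -0.462, 0.887, -0.0]
contact_force: [-0.0, 0.5, -0.9]
width: 0.0381
gripper_force: 62.2
```

Run:
```python
from h import *
s=pose()[2];print(s["position"],s["contact_force"])
print(delta([*hole(-42,27),.058],-125))
```

```text
[0.46532315 0.22393451 0.07341784] [-0.00642215  0.51438697 -0.91942355]
(array([ 0.0002, -0.0002,  0.0193, -0.    ]), np.float64(-125.0))
```

Position is on target, with slight contact. Continue down.

{"method": "move_arm", "body": {
  "deltas": [
    [[0,0,0.004,0,0.3],[0,0,0.007,0,0.3],[0,0,0.01,0,0.3],[0,0,0.01,0,0.3]]
  ]
}}

```text
clock: 9.45
position: [0.4683, 0.2264, 0.0698]
ee_rot: [0.005, -0.461, 0.887, 0.001]
contact_force: [-2.1, 4.1, 22.8]
width: 0.0378
gripper_force: 66.7
```

Run:
```python
from h import *
im,C=shot("wrist","w6.png");s=pose()[2];print(s["position"],s["contact_force"],s["moment"],delta([*hole(-42,27),.058],-125))
cv2.imwrite("pics/c6.png",cv2.resize(im[120:340,170:390],None,fx=2.7,fy=2.7,interpolation=cv2.INTER_CUBIC))
b=manip.get_image("scene")[...,::-1]
cv2.imwrite("pics/s6.png",cv2.resize(b[110:230,240:360],None,fx=4,fy=4,interpolation=cv2.INTER_CUBIC))
```

```text
[0.46831732 0.22642369 0.06978143] [-1.96561755  4.5086711  23.27514642] [ 0.50995342  0.71092056 -0.14008685] (array([ 0.005 ,  0.0011,  0.0147, -0.0007]), np.float64(-125.09))
```

View pics/c6.png

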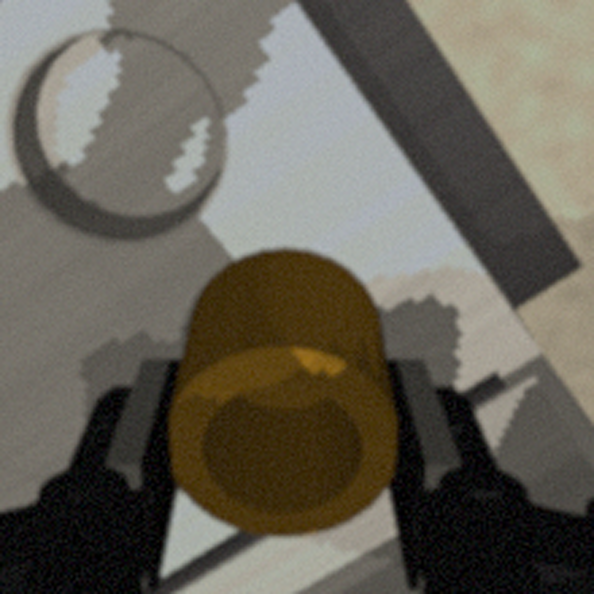

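The crop shows the neighbouring bore's full outline at x13–228, y28–240, and the held insert covering its target bore. I can work out the offset from the neighbour in this same view.

Run:
```python
from h import *
C=cam("wrist");p,R,s=pose()
b=plane("wrist",[(120.5/2.7+170-.3,134/2.7+120-.3)],.045,C)[0];m=np.load("mould.npz")
tgt=b[:2]+m["R"]@[0,.054];print("bore seen",b,"exp",hole(-42,-27),"target",tgt)
# rim in crop x169-398,y345-535
c=manip.camera_params("wrist");d=c["fx"]*.04/((398-169)/2.7);u=(283.5/2.7+170-c["cx"])/c["fx"]*d;v=(440/2.7+120-c["cy"])/c["fy"]*d
X=C[1]+C[2]@np.array([u,v,d]);print("rim centre world",X,"TCP",p,"tool x,z axes",R[:,0],R[:,2])
```

```text
bore seen [0.46630609 0.16978605 0.045     ] exp [0.46658053 0.16976363] target [0.4651009 0.2237726]
rim centre world [0.46817576 0.22711656 0.07563729] TCP [0.4683311  0.22642028 0.06979121] tool x,z axes [-0.5748811  -0.81818409 -0.00930138] [ 0.00833743  0.00550963 -0.99995006]
```

{"method": "move_arm", "body": {
  "deltas": [
    [[0,0,-0.004,0,0.3],[-0.0045,0,-0.004,0,0.3],[-0.0045,0,-0.004,0,0.3],[-0.0045,0,0.001,0,0.3],[-0.0045,0,0.005,0,0.3],[-0.0045,0,0.005,0,0.3]]
  ]
}}

```text
clock: 10.15
position: [0.4685, 0.227, 0.0608]
ee_rot: [0.001, -0.462, 0.887, -0.0]
contact_force: [4.9, 0.4, -3.5]
width: 0.0376
gripper_force: 63.8
```

{"method": "move_arm", "body": {
  "deltas": [
    [[0,0,0.003,0,0.3],[0,0,0.006,0,0.3],[0,0,0.009,0,0.3],[0,0,0.009,0,0.3]]
  ]
}}

```text
clock: 10.55
position: [0.4683, 0.2267, 0.0558]
ee_rot: [0.001, -0.462, 0.887, -0.001]
contact_force: [1.0, -1.4, 12.3]
width: 0.0382
gripper_force: 65.8
```

{"method": "move_arm", "body": {
  "deltas": [
    [[0,0,-0.003,0,-0.3],[0,0,-0.003,0,-0.3],[0,0,-0.003,0,-0.3],[0,0,-0.06,0,-0.3],[0,0,-0.12,0,-0.3],[0,0,-0.18,0,-0.3],[0,0,-0.18,0,-0.3],[0,0,-0.18,0,-0.3]]
  ]
}}

```text
clock: 11.35
position: [0.4668, 0.2268, 0.1987]
ee_rot: [0.0, -0.462, 0.887, -0.0]
contact_force: [-0.7, 0.1, -1.2]
width: 0.0554
gripper_force: 0.0
```

```bash
cat >> h.py <<'E'
def rims(im,C,zt=.04,near=None):
    p,R,_=pose();out=[]
    for c,a,m in blobs(brass(im)>0,300):
        ys,xs=np.where(m);r=ys.max()
        lo=plane("wrist",[(xs[ys>=r-2]).mean(),r+.5],zt,C)[0]
        cc=lo+.02*R[:,0]
        ro=np.arange(*np.clip(proj("wrist",cc,C)[0][1]+[-4,5],0,419).astype(int))
        e=[((xs[ys==k].min()+xs[ys==k].max())/2,k) for k in ro if (ys==k).any()]
        if e:
            q=plane("wrist",e,zt,C).mean(0);d=(q-cc)@R[:,1];cc=cc+d*R[:,1]
        out.append((c,a,cc.round(4)))
    return out
E
python3 - <<'E'
from h import *
im=cv2.imread("pics/w3.png")
im,C=shot("wrist","w7.png");s=pose()[2];print(s["position"],s["qpos"].round(2))
for i in rims(im,C,.067):print(*i)
print(delta([.605,-.177,.2],-170))
E
```

```text
[0.46584106 0.22646593 0.19729633] [ 0.32  0.22  1.69  0.    1.23 -2.21]
[273.5 191.8] 1231 [0.4653 0.2229 0.067 ]
[ 11.8 204.5] 718 [0.6655 0.0983 0.0671]
(array([ 0.3134, -0.4318, -0.0034,  0.375 ]), np.float64(-125.0))
```

Insert 1 sits in its bore at (0.465, 0.223). Now the second insert.

{"method": "move_arm", "body": {
  "deltas": [
    [[0.314,-0.432,0,0.375,-0.35],[0.314,-0.432,0,0.375,-0.35],[0.314,-0.432,0,0.375,-0.35],[0.314,-0.432,0,0.375,-0.35],[0.314,-0.432,0,0.375,-0.35],[0.314,-0.432,0,0.375,-0.35],[0.314,-0.432,0,0.375,-0.35],[0.314,-0.432,0,0.375,-0.35],[0.314,-0.432,0.11,0.375,-0.35],[0.314,-0.432,0.12,0.375,-0.35],[0.314,-0.432,0.12,0.375,-0.35],[0.314,-0.432,0.12,0.375,-0.35]]
  ]
}}

```text
clock: 12.6
position: [0.6043, -0.1764, 0.1001]
ee_rot: [-0.003, -0.087, 0.996, 0.002]
contact_force: [1.3, -0.3, 1.3]
width: 0.0575
gripper_force: 0.0
```

```bash
cat > look.py <<'E'
from h import *
manip.get_image("wrist")
im,C=shot("wrist","look.png");s=pose()[2];print(s["position"],s["contact_force"])
for i in rims(im,C):
    print(*i,delta([*i[2][:2],.028],-170)[0])
E
python3 look.py
```

```text
[ 0.60682143 -0.17669925  0.10388155] [-0.11559516 -0.39751131  0.00830687]
[36.1 50.3] 4031 [ 0.5196 -0.3277  0.04  ] [ 0.1404 -0.1668  0.0947  0.0003]
[ 44.2 188.6] 4246 [ 0.6082 -0.3288  0.04  ] [ 0.0316 -0.1874  0.095   0.0003]
[272. 222.] 3004 [ 0.6059 -0.1777  0.04  ] [ 0.0015 -0.0009  0.0949  0.0003]
[292. 355.] 1079 [ 0.703  -0.1405  0.0399] [-0.1261  0.0237  0.0951  0.0003]
[537.2 368.4] 1058 [0.6936 0.0521 0.04  ] [-0.1565  0.2628  0.0949  0.0003]
```

{"method": "move_arm", "body": {
  "deltas": [
    [[0.0013,-0.001,0.05,0,-0.35],[0.0013,-0.001,0.075,0,-0.35],[0.0013,-0.001,0.095,0,-0.35],[0.0013,-0.001,0.095,0,-0.35],[0.0013,-0.001,0.095,0,0.3],[0.0013,-0.001,0.095,0,0.3],[0.0013,-0.001,0.095,0,0.3],[0.0013,-0.001,0.095,0,0.3],[0.0013,-0.001,0.04,0,0.3],[0.0013,-0.001,-0.02,0,0.3],[0.0013,-0.001,-0.08,0,0.3],[0.0013,-0.001,-0.12,0,0.3]]
  ]
}}

```text
clock: 13.9
position: [0.6062, -0.1786, 0.203]
ee_rot: [0.003, -0.087, 0.996, -0.001]
contact_force: [0.2, -1.0, -2.5]
width: 0.0384
gripper_force: 61.3
```

```bash
cat > chk.py <<'E'
import sys
from h import *
bx,by,z=float(sys.argv[1]),float(sys.argv[2]),float(sys.argv[3])
manip.get_image("wrist");im,C=shot("wrist","look.png");p,R,s=pose();print(p,s["contact_force"],s["width"])
h=held(im);print(h);ox=h[3] if len(sys.argv)<5 else float(sys.argv[4])
for yw in (-125,):
    a=np.radians(yw);t=hole(bx,by)-ox*np.array([np.cos(a),np.sin(a)])
    print("target",t,delta([*t,z],yw))
E
python3 chk.py 42 27 .2
```

```text
[ 0.60821595 -0.17944343  0.20511766] [ 1.48887484 -1.01821784 -3.07329349] 0.03768040893662535
('low row', np.int64(321), 'x', np.float64(0.0028444578041001527), 'y', np.float64(0.00048817405115668747), 'width', np.float64(0.037080282233360545))
target [0.55098593 0.22795497] (array([-0.018 ,  0.514 ,  0.0029, -0.3749]), np.float64(-169.99))
```

{"method": "move_arm", "body": {
  "deltas": [
    [[-0.018,0.514,0,-0.375,0.3],[-0.018,0.514,0,-0.375,0.3],[-0.018,0.514,0,-0.375,0.3],[-0.018,0.514,0,-0.375,0.3],[-0.018,0.514,0,-0.375,0.3],[-0.018,0.514,0,-0.375,0.3],[-0.018,0.514,0,-0.375,0.3],[-0.018,0.514,0,-0.375,0.3],[-0.018,0.514,0.05,-0.375,0.3],[-0.018,0.514,0.11,-0.375,0.3],[-0.018,0.514,0.145,-0.375,0.3],[-0.018,0.514,0.145,-0.375,0.3]]
  ]
}}

```text
clock: 15.2
position: [0.5441, 0.2285, 0.0773]
ee_rot: [-0.005, -0.462, 0.887, 0.001]
contact_force: [0.2, -0.9, -2.2]
width: 0.0377
gripper_force: 61.9
```

```bash
python3 chk.py 42 27 .076
```

```text
[0.54737966 0.22903725 0.0816852 ] [ 0.28904139 -0.20511266 -2.49463532] 0.03768871817855268
('low row', np.int64(321), 'x', np.float64(0.0025961511726962337), 'y', np.float64(0.00026561529540652766), 'width', np.float64(0.0370684510735957))
target [0.55084351 0.22775157] (array([-0.0012, -0.0045,  0.0071, -0.0001]), np.float64(-125.01))
```

{"method": "move_arm", "body": {
  "deltas": [
    [[-0.0012,-0.0045,0,0,0.3],[-0.0012,-0.0045,0.003,0,0.3],[-0.0012,-0.0045,0.005,0,0.3],[-0.0012,-0.0045,0.005,0,0.3],[-0.0012,-0.0045,0.005,0,0.3]]
  ]
}}

```text
clock: 15.8
position: [0.5514, 0.2279, 0.0786]
ee_rot: [0.0, -0.462, 0.887, -0.0]
contact_force: [0.0, 0.1, -2.7]
width: 0.0379
gripper_force: 61.9
```

```bash
python3 chk.py 42 27 .06 .0026
```

```text
[0.5514364 0.2279427 0.0784714] [ 0.30602246 -0.27215648 -2.33279857] 0.03792121388425822
('low row', np.int64(321), 'x', np.float64(0.0025977940716071894), 'y', np.float64(0.0002666972922102367), 'width', np.float64(0.037068348283891675))
target [0.55084572 0.22775472] (array([ 0.0006,  0.0005,  0.0231, -0.0001]), np.float64(-125.01))
```

{"method": "move_arm", "body": {
  "deltas": [
    [[0,0,0.005,0,0.3],[0,0,0.009,0,0.3],[0,0,0.013,0,0.3],[0,0,0.013,0,0.3]]
  ]
}}

```text
clock: 16.3
position: [0.5516, 0.2275, 0.0721]
ee_rot: [0.001, -0.462, 0.887, -0.001]
contact_force: [-6.6, -4.9, 22.8]
width: 0.0378
gripper_force: 64.8
```

{"method": "move_arm", "body": {
  "deltas": [
    [[0.002,0.0006,-0.005,0,0.3],[0.002,0.0006,-0.005,0,0.3],[0.002,0.0006,0,0,0.3],[0.002,0.0006,0.003,0,0.3],[0.002,0.0006,0.003,0,0.3]]
  ]
}}

```text
clock: 16.8
position: [0.5505, 0.2265, 0.0643]
ee_rot: [-0.0, -0.462, 0.887, -0.0]
contact_force: [3.2, -1.8, -5.5]
width: 0.0377
gripper_force: 61.7
```

In the bore. Push it home and release.

{"method": "move_arm", "body": {
  "deltas": [
    [[0,0,0.004,0,0.3],[0,0,0.008,0,0.3],[0,0,0.013,0,0.3],[0,0,0.013,0,0.3]]
  ]
}}

```text
clock: 17.2
position: [0.5505, 0.2265, 0.0562]
ee_rot: [0.0, -0.462, 0.887, -0.001]
contact_force: [0.5, -5.0, 7.0]
width: 0.0377
gripper_force: 62.9
```

{"method": "move_arm", "body": {
  "deltas": [
    [[0,0,0.003,0,0.3],[0,0,0.003,0,0.3],[0,0,-0.001,0,-0.3],[0,0,-0.001,0,-0.3],[0,0,-0.001,0,-0.3],[0,0,-0.06,0,-0.3],[0,0,-0.12,0,-0.3],[0,0,-0.18,0,-0.3],[0,0,-0.18,0,-0.3],[0,0,-0.18,0,-0.3]]
  ]
}}

```text
clock: 18.2
position: [0.5503, 0.2274, 0.1998]
ee_rot: [0.001, -0.462, 0.887, 0.0]
contact_force: [0.9, -1.3, -0.4]
width: 0.0556
gripper_force: 0.0
```

Run:
```python
from h import *
im,C=shot("wrist","w8.png");s=pose()[2];print(s["position"],s["qpos"].round(2))
for i in rims(im,C,.067):print(*i)
print(hole(42,27),hole(-42,27))
print(delta([.522,-.343,.2],-165))
T,C=shot("top","t2.png")
for c,a,_ in blobs(brass(T)>0,40):
    if 280<c[0]<420 and 150<c[1]<255:print(c,a,plane("top",c,.03,C).round(3))
```

```text
[0.54927965 0.22704141 0.19809072] [ 0.27  0.33  1.53  0.    1.28 -2.26]
[350.9 138.9] 1504 [0.4666 0.2223 0.067 ]
[ 38.7 181. ] 2537 [0.7498 0.099  0.067 ]
[274.  193.4] 1228 [0.5494 0.2248 0.067 ]
[0.54935442 0.22562492] [0.46537534 0.22375018]
(array([ 0.6033, -0.3807, -0.0022,  0.3334]), np.float64(-124.99))
[367.5 183. ] 77 [[ 0.608 -0.336  0.03 ]]
[370.8 207.7] 93 [[ 0.52  -0.343  0.03 ]]
[324.9 236.2] 70 [[ 0.424 -0.178  0.03 ]]
[405.3 251.4] 634 [[ 0.365 -0.454  0.03 ]]
```

{"method": "move_arm", "body": {
  "deltas": [
    [[0.603,-0.381,0,0.375,-0.35],[0.603,-0.381,0,0.375,-0.35],[0.603,-0.381,0,0.375,-0.35],[0.603,-0.381,0,0.375,-0.35],[0.603,-0.381,0,0.375,-0.35],[0.603,-0.381,0,0.375,-0.35],[0.603,-0.381,0,0.375,-0.35],[0.603,-0.381,0,0.375,-0.35],[0.603,-0.381,0.03,0.375,-0.35],[0.603,-0.381,0.07,0.375,-0.35],[0.603,-0.381,0.12,0.375,-0.35],[0.603,-0.381,0.12,0.375,-0.35]]
  ]
}}

```text
clock: 19.5
position: [0.5219, -0.3423, 0.1019]
ee_rot: [-0.001, -0.087, 0.996, 0.001]
contact_force: [0.1, -0.4, 0.2]
width: 0.0576
gripper_force: 0.0
```

```bash
python3 look.py
```

```text
[ 0.51898144 -0.34293249  0.09702537] [-0.34210985  1.31663191  0.12986895]
[147.5  22.4] 5314 [ 0.4071 -0.4308  0.0403] [ 0.1556 -0.0853  0.087  -0.002 ]
[534.1 128.4] 1743 [ 0.4229 -0.2065  0.04  ] [ 0.0887  0.1877  0.0886 -0.002 ]
[275.3 229.5] 3182 [ 0.5212 -0.3446  0.0402] [-0.0032 -0.0032  0.0862 -0.002 ]
[263.  331.6] 3005 [ 0.6102 -0.3389  0.0402] [-0.114  -0.0151  0.0851 -0.002 ]
```

{"method": "move_arm", "body": {
  "deltas": [
    [[-0.001,-0.003,0.045,0,-0.35],[-0.001,-0.003,0.07,0,-0.35],[-0.001,-0.003,0.087,0,-0.35],[-0.001,-0.003,0.087,0,-0.35],[-0.001,-0.003,0.087,0,0.3],[-0.001,-0.003,0.087,0,0.3],[-0.001,-0.003,0.087,0,0.3],[-0.001,-0.003,0.087,0,0.3],[-0.001,-0.003,0.03,0,0.3],[-0.001,-0.003,-0.03,0,0.3],[-0.001,-0.003,-0.09,0,0.3],[-0.001,-0.003,-0.13,0,0.3]]
  ]
}}

```text
clock: 20.8
position: [0.525, -0.3439, 0.2129]
ee_rot: [0.002, -0.087, 0.996, -0.002]
contact_force: [0.9, -1.7, -2.0]
width: 0.0373
gripper_force: 61.4
```

```bash
python3 chk.py -42 -27 .2
```

```text
[ 0.52670344 -0.34529086  0.21501646] [ 0.15758106 -0.94533145 -1.54848283] 0.037381753954175284
('low row', np.int64(306), 'x', np.float64(0.011117327359109596), 'y', np.float64(0.0004599781337323392), 'width', np.float64(0.03497085362353629))
target [0.47295717 0.17887041] (array([-0.0475,  0.6571,  0.0131, -0.375 ]), np.float64(-170.0))
```

View pics/look.png

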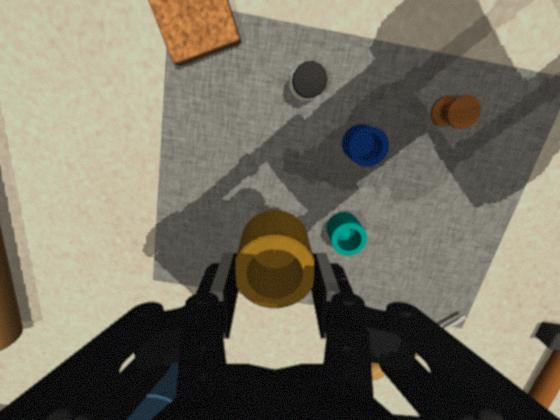

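The held insert's rim spans columns 234–314 and rows 236–306. That puts it about 5 mm towards tool +x and hanging about 8 mm lower than the earlier ones, which is still usable.

```bash
python3 chk.py -42 -27 .2 .0053
```

```text
[ 0.52398947 -0.34308583  0.20887244] [-0.68941888  0.36506194 -2.92967992] 0.03732975469625693
('low row', np.int64(306), 'x', np.float64(0.011114509052993087), 'y', np.float64(0.0004637212693852817), 'width', np.float64(0.03494976843348615))
target [0.46962049 0.17410514] (array([-0.0453,  0.6485,  0.0109, -0.375 ]), np.float64(-170.0))
```

{"method": "move_arm", "body": {
  "deltas": [
    [[-0.045,0.648,0,-0.375,0.3],[-0.045,0.648,0,-0.375,0.3],[-0.045,0.648,0,-0.375,0.3],[-0.045,0.648,0,-0.375,0.3],[-0.045,0.648,0,-0.375,0.3],[-0.045,0.648,0,-0.375,0.3],[-0.045,0.648,0,-0.375,0.3],[-0.045,0.648,0,-0.375,0.3],[-0.045,0.648,0,-0.375,0.3],[-0.045,0.648,0,-0.375,0.3],[-0.045,0.648,0,-0.375,0.3],[-0.045,0.648,0,-0.375,0.3]]
  ]
}}

```text
clock: 22.2
position: [0.4679, 0.1739, 0.2064]
ee_rot: [-0.003, -0.463, 0.886, 0.0]
contact_force: [-0.3, -0.7, -2.7]
width: 0.0373
gripper_force: 61.7
```

{"method": "move_arm", "body": {
  "deltas": [
    [[0,0,0.06,0,0.3],[0,0,0.11,0,0.3],[0,0,0.13,0,0.3],[0,0,0.13,0,0.3],[0,0,0.13,0,0.3],[0,0,0.13,0,0.3],[0,0,0.13,0,0.3]]
  ]
}}

```text
clock: 22.9
position: [0.471, 0.1732, 0.1062]
ee_rot: [0.001, -0.461, 0.887, -0.0]
contact_force: [0.6, -0.2, -2.2]
width: 0.0369
gripper_force: 61.6
```

```bash
python3 chk.py -42 -27 .084 .0053
```

```text
[0.47054266 0.17341819 0.10592937] [ 0.0185516   0.97639732 -2.11063662] 0.03716873015286513
('low row', np.int64(319), 'x', np.float64(0.0037245337027994145), 'y', np.float64(0.00010274650393855313), 'width', np.float64(0.03456903158541663))
target [0.46962049 0.17410514] (array([ 0.    ,  0.0015,  0.0274, -0.0001]), np.float64(-125.01))
```

{"method": "move_arm", "body": {
  "deltas": [
    [[0,0.0015,0.013,0,0.3],[0,0.0015,0.026,0,0.3],[0,0.0015,0.026,0,0.3],[0,0.0015,0.026,0,0.3],[0,0.0015,0.026,0,0.3]]
  ]
}}

```text
clock: 23.5
position: [0.469, 0.1742, 0.084]
ee_rot: [0.0, -0.462, 0.887, -0.0]
contact_force: [1.3, -0.1, -2.6]
width: 0.037
gripper_force: 61.6
```

```bash
python3 chk.py -42 -27 .06 .0053
python3 - <<'E'
import cv2
im=cv2.imread("pics/look.png");cv2.imwrite("pics/c9.png",cv2.resize(im[120:340,170:390],None,fx=2.7,fy=2.7,interpolation=cv2.INTER_CUBIC))
E
```

```text
[0.46911927 0.17417636 0.08425757] [ 0.26357115 -0.30661107 -2.5844821 ] 0.037139250986050615
('low row', np.int64(346), 'x', np.float64(-0.011852970651877171), 'y', np.float64(0.00022795206298365824), 'width', np.float64(0.03482136873408387))
target [0.46962049 0.17410514] (array([-0.0003, -0.0006,  0.0303,  0.    ]), np.float64(-125.0))
```

View pics/c9.png

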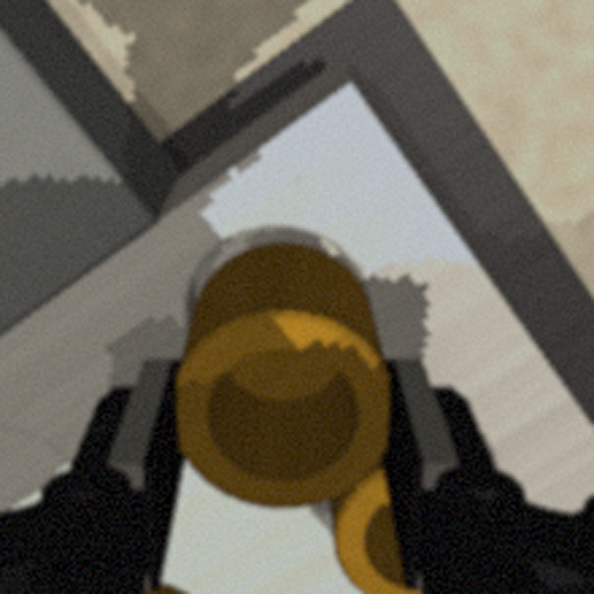

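The crop shows the bore's arc just beyond the insert's lower edge (top at y≈228, left edge x≈188). It is aligned to about 1 mm, so I go down.

{"method": "move_arm", "body": {
  "deltas": [
    [[0,-0.0008,0.005,0,0.3],[0,-0.0008,0.009,0,0.3],[0,-0.0008,0.013,0,0.3],[0,-0.0008,0.013,0,0.3]]
  ]
}}

```text
clock: 24.0
position: [0.4695, 0.1733, 0.0732]
ee_rot: [-0.0, -0.462, 0.887, -0.0]
contact_force: [1.2, -2.8, -3.1]
width: 0.0374
gripper_force: 61.6
```

{"method": "move_arm", "body": {
  "deltas": [
    [[0,0,0.004,0,0.3],[0,0,0.008,0,0.3],[0,0,0.012,0,0.3],[0,0,0.015,0,0.3],[0,0,0.015,0,0.3]]
  ]
}}

```text
clock: 24.5
position: [0.4695, 0.1732, 0.0635]
ee_rot: [0.0, -0.462, 0.887, -0.001]
contact_force: [-2.5, -4.8, 14.6]
width: 0.0373
gripper_force: 63.6
```

{"method": "move_arm", "body": {
  "deltas": [
    [[0,0,-0.001,0,-0.3],[0,0,-0.001,0,-0.3],[0,0,-0.001,0,-0.3],[0,0,-0.06,0,-0.3],[0,0,-0.12,0,-0.3],[0,0,-0.175,0,-0.3],[0,0,-0.175,0,-0.3],[0,0,-0.175,0,-0.3]]
  ]
}}

```text
clock: 25.3
position: [0.4698, 0.1741, 0.2024]
ee_rot: [0.001, -0.462, 0.887, -0.0]
contact_force: [-0.5, 0.3, -0.8]
width: 0.0556
gripper_force: 0.0
```

Run:
```python
from h import *
im,C=shot("wrist","w10.png");s=pose()[2];print(s["position"],s["qpos"].round(2))
for i in rims(im,C,.067):print(*i)
T,C=shot("top","t3.png")
for c,a,_ in blobs(brass(T)>0,40):
    if 280<c[0]<420 and 150<c[1]<255:print(c,a,plane("top",c,.03,C).round(3))
print(delta([.608,-.339,.2],-170))
```

```text
[0.46875189 0.17383237 0.20105591] [ 0.22  0.19  1.72  0.    1.23 -2.32]
[274.6 189. ] 1239 [0.4666 0.1696 0.067 ]
[307.1 233.2] 983 [0.4656 0.2225 0.067 ]
[ 31.8 254. ] 1725 [0.7264 0.0904 0.067 ]
[239.  279.6] 819 [0.5485 0.2246 0.067 ]
[367.5 183. ] 77 [[ 0.608 -0.336  0.03 ]]
[324.9 236.2] 70 [[ 0.424 -0.178  0.03 ]]
[405.4 251.6] 633 [[ 0.364 -0.455  0.03 ]]
(array([ 4.247e-01, -5.107e-01,  1.000e-04,  3.750e-01]), np.float64(-125.0))
```

{"method": "move_arm", "body": {
  "deltas": [
    [[0.424,-0.51,0,0.375,-0.35],[0.424,-0.51,0,0.375,-0.35],[0.424,-0.51,0,0.375,-0.35],[0.424,-0.51,0,0.375,-0.35],[0.424,-0.51,0,0.375,-0.35],[0.424,-0.51,0,0.375,-0.35],[0.424,-0.51,0,0.375,-0.35],[0.424,-0.51,0,0.375,-0.35],[0.424,-0.51,0,0.375,-0.35],[0.424,-0.51,0,0.375,-0.35],[0.424,-0.51,0,0.375,-0.35],[0.424,-0.51,0,0.375,-0.35]]
  ]
}}

```text
clock: 26.6
position: [0.6087, -0.3426, 0.1977]
ee_rot: [-0.002, -0.085, 0.996, 0.0]
contact_force: [-0.8, 0.3, 0.1]
width: 0.0578
gripper_force: 0.0
```

{"method": "move_arm", "body": {
  "deltas": [
    [[0,0,0.06,0,-0.35],[0,0,0.12,0,-0.35],[0,0,0.12,0,-0.35],[0,0,0.12,0,-0.35],[0,0,0.12,0,-0.35],[0,0,0.12,0,-0.35],[0,0,0.12,0,-0.35]]
  ]
}}

```text
clock: 27.3
position: [0.6101, -0.3387, 0.1082]
ee_rot: [0.002, -0.087, 0.996, -0.001]
contact_force: [-0.1, -0.8, -0.6]
width: 0.058
gripper_force: 0.0
```

```bash
python3 look.py
```

```text
[ 0.60955583 -0.33845389  0.10733699] [-0.38149326  0.12172431 -0.14215546]
[272.9 219. ] 2861 [ 0.6095 -0.3395  0.04  ] [ 0.0005 -0.0011  0.0992  0.    ]
[420.3 397.3] 327 [ 0.7383 -0.1935  0.04  ] [-0.1898  0.1507  0.0992  0.    ]
```

{"method": "move_arm", "body": {
  "deltas": [
    [[0.0025,-0.001,0.05,0,-0.35],[0.0025,-0.001,0.08,0,-0.35],[0.0025,-0.001,0.098,0,-0.35],[0.0025,-0.001,0.098,0,-0.35],[0.0025,-0.001,0.098,0,-0.35],[0.0025,-0.001,0.098,0,-0.35]]
  ]
}}

```text
clock: 28.0
position: [0.6083, -0.3401, 0.0291]
ee_rot: [0.001, -0.087, 0.996, -0.001]
contact_force: [0.0, -0.2, 0.4]
width: 0.0574
gripper_force: 0.0
```

{"method": "move_arm", "body": {
  "deltas": [
    [[0,0,0,0,0.3],[0,0,0,0,0.3],[0,0,0,0,0.3],[0,0,0,0,0.3],[0,0,-0.06,0,0.3],[0,0,-0.12,0,0.3],[0,0,-0.18,0,0.3],[0,0,-0.215,0,0.3],[0,0,-0.215,0,0.3],[0,0,-0.215,0,0.3],[0,0,-0.215,0,0.3]]
  ]
}}

```text
clock: 29.1
position: [0.6057, -0.3383, 0.1962]
ee_rot: [-0.002, -0.087, 0.996, 0.002]
contact_force: [0.0, -0.4, -3.5]
width: 0.0381
gripper_force: 61.6
```

```bash
python3 chk.py 42 -27 .2
```

```text
[ 0.60597195 -0.33849811  0.19625503] [-0.37156648  0.28377193 -2.55014286] 0.03786929385948667
('low row', np.int64(326), 'x', np.float64(1.2225923278385425e-05), 'y', np.float64(0.0004803845399549908), 'width', np.float64(0.03707896557753799))
target [0.55056662 0.17164839] (array([-0.0424,  0.64  , -0.0025, -0.375 ]), np.float64(-170.01))
```

{"method": "move_arm", "body": {
  "deltas": [
    [[-0.042,0.64,0,-0.375,0.3],[-0.042,0.64,0,-0.375,0.3],[-0.042,0.64,0,-0.375,0.3],[-0.042,0.64,0,-0.375,0.3],[-0.042,0.64,0,-0.375,0.3],[-0.042,0.64,0,-0.375,0.3],[-0.042,0.64,0,-0.375,0.3],[-0.042,0.64,0,-0.375,0.3],[-0.042,0.64,0,-0.375,0.3],[-0.042,0.64,0,-0.375,0.3],[-0.042,0.64,0,-0.375,0.3],[-0.042,0.64,0,-0.375,0.3]]
  ]
}}

```text
clock: 30.4
position: [0.5504, 0.1719, 0.1979]
ee_rot: [-0.001, -0.463, 0.886, 0.0]
contact_force: [0.0, -1.5, -2.9]
width: 0.038
gripper_force: 61.9
```

{"method": "move_arm", "body": {
  "deltas": [
    [[0,0,0.06,0,0.3],[0,0,0.11,0,0.3],[0,0,0.13,0,0.3],[0,0,0.13,0,0.3],[0,0,0.13,0,0.3],[0,0,0.13,0,0.3]]
  ]
}}

```text
clock: 31.0
position: [0.5529, 0.1702, 0.0967]
ee_rot: [0.001, -0.461, 0.887, -0.001]
contact_force: [0.5, 0.7, -2.4]
width: 0.0379
gripper_force: 61.8
```

```bash
python3 chk.py 42 -27 .078 0
```

```text
[0.5526029  0.1705776  0.09680813] [ 0.16688144 -0.44691623 -1.98555629] 0.037804804463086934
('low row', np.int64(336), 'x', np.float64(-0.005963535510876489), 'y', np.float64(0.0002685141411380588), 'width', np.float64(0.03706830120424513))
target [0.55055961 0.17163837] (array([ 0.0004,  0.0029,  0.0235, -0.0003]), np.float64(-125.03))
```

{"method": "move_arm", "body": {
  "deltas": [
    [[0.0004,0.0028,0.012,0,0.3],[0.0004,0.0028,0.023,0,0.3],[0.0004,0.0028,0.023,0,0.3],[0.0004,0.0028,0.023,0,0.3],[0.0004,0.0028,0.023,0,0.3]]
  ]
}}

```text
clock: 31.6
position: [0.5495, 0.1719, 0.0769]
ee_rot: [0.0, -0.462, 0.887, -0.0]
contact_force: [-0.6, -0.0, -2.5]
width: 0.0381
gripper_force: 61.8
```

```bash
python3 chk.py 42 -27 .06 0
```

```text
[0.5496285  0.17185783 0.07706947] [-0.20619052  0.06534476 -3.15364193] 0.03794170457351171
('low row', np.int64(363), 'x', np.float64(-0.022202302462460955), 'y', np.float64(0.0002668508253981898), 'width', np.float64(0.03706834693630406))
target [0.55055961 0.17163837] (array([-0.0004, -0.0011,  0.0213,  0.    ]), np.float64(-125.0))
```

{"method": "move_arm", "body": {
  "deltas": [
    [[-0.0003,-0.001,0.004,0,0.3],[-0.0003,-0.001,0.008,0,0.3],[-0.0003,-0.001,0.011,0,0.3],[-0.0003,-0.001,0.011,0,0.3]]
  ]
}}

```text
clock: 32.1
position: [0.5504, 0.1705, 0.0686]
ee_rot: [0.0, -0.462, 0.887, -0.001]
contact_force: [-0.2, -3.7, -0.5]
width: 0.0379
gripper_force: 62.0
```

Entering cleanly; press home.

{"method": "move_arm", "body": {
  "deltas": [
    [[0,0,0.004,0,0.3],[0,0,0.008,0,0.3],[0,0,0.012,0,0.3],[0,0,0.016,0,0.3],[0,0,0.019,0,0.3],[0,0,0.019,0,0.3]]
  ]
}}

```text
clock: 32.7
position: [0.5503, 0.1704, 0.0561]
ee_rot: [0.0, -0.462, 0.887, -0.001]
contact_force: [-6.3, -8.6, 22.5]
width: 0.038
gripper_force: 64.7
```

{"method": "move_arm", "body": {
  "deltas": [
    [[0,0,-0.003,0,-0.3],[0,0,-0.003,0,-0.3],[0,0,-0.003,0,-0.3],[0,0,-0.06,0,-0.3],[0,0,-0.12,0,-0.3],[0,0,-0.18,0,-0.3],[0,0,-0.22,0,-0.3],[0,0,-0.22,0,-0.3],[0,0,-0.22,0,-0.3],[0,0,-0.22,0,-0.3]]
  ]
}}

```text
clock: 33.7
position: [0.5491, 0.1715, 0.2268]
ee_rot: [-0.002, -0.462, 0.887, 0.001]
contact_force: [-0.0, -0.1, -0.4]
width: 0.0554
gripper_force: 0.0
```

Run:
```python
from h import *
im,C=shot("wrist","w11.png");p,R,s=pose();print(p)
for i in rims(im,C,.067):print(*i)
m=np.load("mould.npz");print(delta([*hole(0,172),.24],-125),delta([*hole(0,172),.125],-125))
```

```text
[0.54902748 0.17146155 0.22663459]
[342.3 140.5] 1263 [0.4683 0.1695 0.0671]
[371.5 184.5] 993 [0.4666 0.2219 0.0671]
[272.4 190.4] 1068 [0.5512 0.1715 0.0671]
[ 70.5 229.5] 2870 [0.8005 0.0879 0.0671]
[302.5 231.1] 871 [0.5502 0.2247 0.0671]
(array([-0.1707,  0.1881, -0.0166, -0.    ]), np.float64(-125.0)) (array([-0.1711,  0.1877,  0.1271, -0.    ]), np.float64(-125.0))
```

View pics/w11.png

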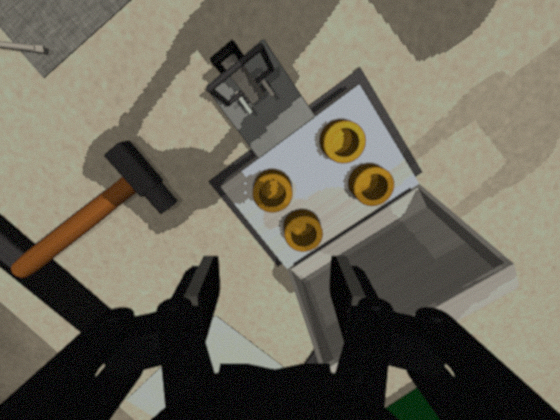

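All four inserts are upright in their bores, at about (342,140), (371,184), (272,190) and (302,231). Next is the cover.

{"method": "move_arm", "body": {
  "deltas": [
    [[-0.02,0.02,-0.02,0,1],[-0.171,0.188,-0.02,0,1],[-0.171,0.188,-0.02,0,1],[-0.171,0.188,-0.02,0,1],[-0.171,0.188,-0.02,0,1],[-0.171,0.188,-0.02,0,1],[-0.171,0.188,0.03,0,1],[-0.171,0.188,0.08,0,1],[-0.171,0.188,0.125,0,1],[-0.171,0.188,0.125,0,1],[-0.171,0.188,0.125,0,1]]
  ]
}}

```text
clock: 34.85
position: [0.5053, 0.369, 0.128]
ee_rot: [-0.001, -0.461, 0.887, -0.0]
contact_force: [-0.2, 0.3, -0.5]
width: -0.0002
gripper_force: 0.0
```

Run:
```python
from h import *
p,R,s=pose();print(p,s["contact_force"],s["width"])
for ph in np.r_[1.95,np.arange(1.8,-.01,-.15)]:
    r=.105;h=.038+np.interp(ph,[0,.8,1.6],[0.0,.004,.014])
    y=60-1e3*(r*np.cos(ph)-h*np.sin(ph));z=.045+r*np.sin(ph)+h*np.cos(ph)
    print(round(ph,2),y.round(1),z.round(4),delta([*hole(0,y),z+.008],-125)[0])
```

```text
[0.5053093  0.36903546 0.12802746] [-0.17565932  0.26210376 -0.45198085] -0.00018568764093606467
1.95 147.2 0.1233 [ 0.0252 -0.0167 -0.004  -0.0003]
1.8 134.5 0.1354 [ 0.038  -0.0261 -0.0192 -0.0003]
1.65 120.1 0.1456 [ 0.0525 -0.0367 -0.0318 -0.0003]
1.5 103.2 0.1533 [ 0.0696 -0.0492 -0.0415 -0.0003]
1.35 84.7 0.1582 [ 0.0883 -0.0629 -0.0475 -0.0003]
1.2 65.8 0.1599 [ 0.1074 -0.077  -0.0496 -0.0003]
1.05 46.9 0.1585 [ 0.1263 -0.0909 -0.0479 -0.0003]
0.9 28.6 0.1541 [ 0.1448 -0.1045 -0.0424 -0.0003]
0.75 11.6 0.1471 [ 0.1618 -0.117  -0.0336 -0.0003]
0.6 -3.5 0.1381 [ 0.1771 -0.1283 -0.0223 -0.0003]
0.45 -17.0 0.1269 [ 0.1906 -0.1383 -0.0082 -0.0003]
0.3 -28.6 0.1138 [ 0.2023 -0.1469  0.0082 -0.0003]
0.15 -38.0 0.099 [ 0.2117 -0.1538  0.0267 -0.0003]
0.0 -45.0 0.083 [ 0.2187 -0.159   0.0467 -0.0003]
```

{"method": "move_arm", "body": {
  "deltas": [
    [[0.025,-0.017,-0.004,0,1],[0.038,-0.026,-0.019,0,1],[0.052,-0.037,-0.032,0,1],[0.07,-0.049,-0.0415,0,1],[0.088,-0.063,-0.0475,0,1],[0.107,-0.077,-0.0495,0,1],[0.126,-0.091,-0.048,0,1],[0.145,-0.1045,-0.042,0,1],[0.162,-0.117,-0.0335,0,1],[0.177,-0.128,-0.022,0,1],[0.19,-0.138,-0.008,0,1],[0.19,-0.138,-0.008,0,1]]
  ]
}}

```text
clock: 36.05
position: [0.5072, 0.1794, 0.1332]
ee_rot: [-0.003, -0.461, 0.887, -0.0]
contact_force: [-1.0, 0.3, 0.7]
width: 0.0002
gripper_force: 0.0
```

Run:
```python
from h import *
p,R,s=pose();print(p,s["contact_force"])
for y,z in [(-28.6,.1138),(-38,.099),(-45,.083),(-45,.079)]:print(delta([*hole(0,y),z+.008],-125)[0])
b=manip.get_image("scene")[...,::-1]
cv2.imwrite("pics/s12.png",cv2.resize(b[80:230,210:410],None,fx=4,fy=4,interpolation=cv2.INTER_CUBIC))
```

```text
[0.50716057 0.17936401 0.13324272] [-0.95148921  0.335624    0.71940959]
[ 0.0094 -0.0089  0.0143 -0.0008]
[ 0.0188 -0.0159  0.0329 -0.0008]
[ 0.0257 -0.0211  0.0529 -0.0008]
[ 0.0257 -0.0211  0.0579 -0.0008]
```

{"method": "move_arm", "body": {
  "deltas": [
    [[0.0095,-0.009,0.014,0,1],[0.014,-0.0125,0.023,0,1],[0.019,-0.016,0.033,0,1],[0.0225,-0.0185,0.043,0,1],[0.0257,-0.021,0.053,0,1],[0.0257,-0.021,0.06,0,1],[0.0257,-0.021,0.06,0,1]]
  ]
}}

```text
clock: 36.8
position: [0.5108, 0.1548, 0.0907]
ee_rot: [0.0, -0.462, 0.887, -0.001]
contact_force: [-6.5, -3.8, 26.7]
width: -0.0001
gripper_force: 13.5
```

Cover is shut (tip at 83 mm, 27 N). Now the claw.

Run:
```python
from h import *
print(hole(-30,-165))
for z in(.22,.106):print(delta([*hole(-30,-165),z],-178.7))
```

```text
[0.48165748 0.03206582]
(array([ 0.1467, -0.0584, -0.1614,  0.4479]), np.float64(-124.96))
(array([ 0.1466, -0.0581, -0.0189,  0.4479]), np.float64(-124.96))
```

{"method": "move_arm", "body": {
  "deltas": [
    [[0,0,-0.06,0,1],[0,0,-0.12,0,1],[0,0,-0.16,0.05,1],[0.147,-0.058,-0.165,0.448,1],[0.147,-0.058,-0.165,0.448,1],[0.147,-0.058,-0.165,0.448,1],[0.147,-0.058,-0.165,0.448,1],[0.147,-0.058,-0.165,0.448,1],[0.147,-0.058,-0.165,0.448,1],[0.147,-0.058,-0.165,0.448,1],[0.147,-0.058,-0.165,0.448,1],[0.147,-0.058,-0.165,0.448,1]]
  ]
}}

```text
clock: 38.0
position: [0.481, 0.0328, 0.219]
ee_rot: [-0.0, -0.012, 1.0, 0.0]
contact_force: [0.7, -0.0, 0.3]
width: -0.0002
gripper_force: 0.0
```

Run:
```python
from h import *
p,R,s=pose();print(p,s["contact_force"],delta([*hole(-30,-165),.106],-178.7))
im,C=shot("wrist","w13.png")
cv2.imwrite("pics/c13.png",cv2.resize(im[20:320,100:460],None,fx=2,fy=2,interpolation=cv2.INTER_CUBIC))
```

```text
[0.48099311 0.03276259 0.21895375] [ 0.73296063 -0.03482082  0.34684289] (array([-0.0009, -0.0009,  0.1412,  0.0002]), np.float64(-178.68))
```

View pics/c13.png

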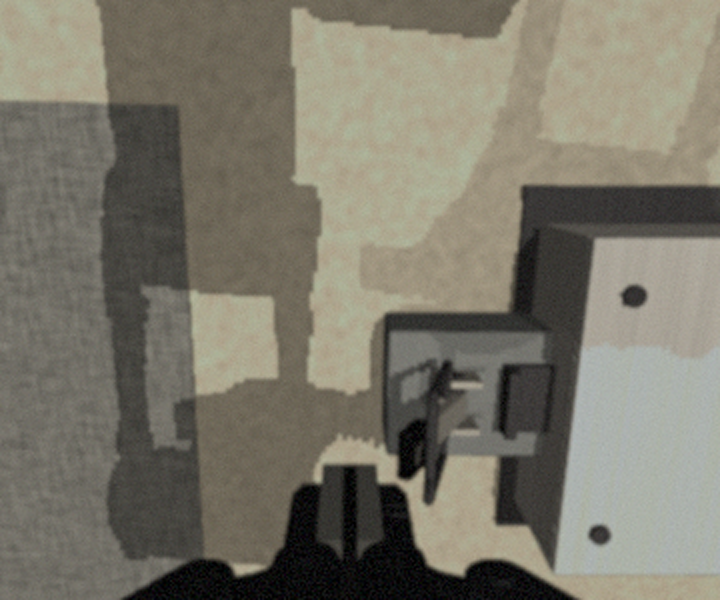

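The crop shows the cover shut, the keeper at (525,395), and the claw's U standing beside the lever with its crossbar running from (447,368) to (430,500). The fingers are behind it on the −y side.

Run:
```python
from h import *
C=cam("wrist");m=np.load("mould.npz")
for q in [(323.5,204),(315,268)]:
    X=plane("wrist",[q],.1135,C)[0];print(m["R"].T@(X[:2]-m["t"])*1e3)
print(delta([*hole(-30,-165),.106],-178.7),delta([*hole(-30,-112),.106],-178.7))
```

```text
[ -34.28442572 -124.12689923]
[  23.92172738 -128.63071225]
(array([-8.000e-04, -9.000e-04,  1.413e-01,  1.000e-04]), np.float64(-178.69)) (array([-8.000e-04,  6.530e-02,  1.413e-01,  1.000e-04]), np.float64(-178.69))
```

{"method": "move_arm", "body": {
  "deltas": [
    [[0,0,0.06,0,1],[0,0,0.11,0,1],[0,0,0.141,0,1],[0,0,0.141,0,1],[0,0,0.141,0,1],[0,0.015,0.141,0,1],[0,0.03,0.141,0,1],[0,0.04,0.141,0,1],[0,0.05,0.141,0,1],[0,0.058,0.141,0,1],[0,0.065,0.141,0,1],[0,0.065,0.141,0,1]]
  ]
}}

```text
clock: 39.25
position: [0.48, 0.0853, 0.1065]
ee_rot: [-0.0, -0.011, 1.0, 0.0]
contact_force: [-0.2, -0.3, -0.4]
width: -0.0002
gripper_force: 0.0
```

Run:
```python
from h import *
p,R,s=pose();m=np.load("mould.npz");print(m["R"].T@(p[:2]-m["t"])*1e3,p[2],s["contact_force"])
im,C=shot("wrist","w14.png");T,_=shot("scene","s14.png")
a=cv2.resize(T[140:220,250:330],(400,400),interpolation=cv2.INTER_CUBIC);b=cv2.resize(im[150:350,200:400],(400,400),interpolation=cv2.INTER_CUBIC)
cv2.imwrite("pics/c14.png",np.hstack([a,b]))
```

```text
[ -30.4894935  -111.75029773] 0.10649355291515583 [-0.2047264  -0.34560563 -0.37838447]
```

View pics/c14.png

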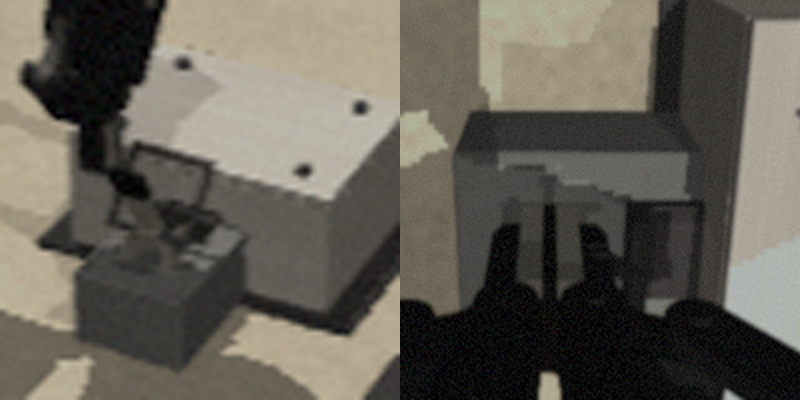

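Left half: the claw has been pushed past upright and leans to the cover. Right half: its U frames the keeper area at (625–705, 200–300). I'll nudge it further and check the drop by touch.

{"method": "move_arm", "body": {
  "deltas": [
    [[0,0.009,0,0,1],[0,0.018,0,0,1],[0,0.018,0,0,1],[0,0.018,0,0,1],[0,0.018,-0.03,0,1],[0,0.027,-0.03,0,1],[0,0.027,-0.03,0,1],[0,0.027,0,0,1],[0,0.027,0.02,0,1],[0,0.027,0.03,0,1],[0,0.027,0.03,0,1]]
  ]
}}

```text
clock: 40.45
position: [0.4783, 0.106, 0.0809]
ee_rot: [-0.002, -0.011, 1.0, -0.0]
contact_force: [-0.3, -1.2, -0.4]
width: 0.0004
gripper_force: 0.0
```

```bash
cat > st.py <<'E'
from h import *
p,R,s=pose();m=np.load("mould.npz");print("mould xy",m["R"].T@(p[:2]-m["t"])*1e3,p[2],s["contact_force"],s["width"])
E
python3 st.py
```

```text
mould xy [-31.72749373 -90.97833211] 0.08092544192721907 [-0.29977876 -1.22275856 -0.43195555] 0.0003582664066747818
```

{"method": "move_arm", "body": {
  "deltas": [
    [[0,0,0.005,0,1],[0,0,0.009,0,1],[0,0,0.009,0,1],[0,0,0.009,0,1]]
  ]
}}

```text
clock: 40.85
position: [0.4798, 0.1062, 0.0756]
ee_rot: [0.0, -0.011, 1.0, -0.0]
contact_force: [-0.6, 0.7, -0.8]
width: 0.0002
gripper_force: 0.0
```

{"method": "move_arm", "body": {
  "deltas": [
    [[0,0,0.003,0,1],[0,0,0.005,0,1],[0,0,0.005,0,1],[0,0,0.005,0,1]]
  ]
}}

```text
clock: 41.25
position: [0.4802, 0.1061, 0.0727]
ee_rot: [0.001, -0.011, 1.0, -0.0]
contact_force: [-0.8, -1.1, 9.8]
width: 0.0004
gripper_force: 4.6
```

```bash
python3 st.py
```

```text
mould xy [-29.76097353 -90.97770429] 0.07267094431882198 [-0.83613259 -1.1029215   9.80658123] 0.00038539127442797753
```

The finger tip touched the claw leg at 64.7 mm, which is where it would be with the bar down in the slot (about 7 mm lower than on top of the post). Now the lever.

Run:
```python
from h import *
print(delta([*hole(0,-105),.18],-178.7)[0])
x0=delta([*hole(0,-105),.18],-178.7)[0];p,R,s=pose();base=np.r_[hole(0,-105),.18]
for th in np.arange(1.1,-.11,-.1):
    y=-110.6-60*np.cos(th)+5.5*np.sin(th)+np.interp(th,[0.2,1.0],[0,12]);z=.060+.06*np.sin(th)+.0055*np.cos(th)
    print(round(th,1),y.round(1),z.round(4),(R.T@(np.r_[hole(0,y),z+.008]-base)/.8).round(4))
```

```text
[-0.0375 -0.0176 -0.1341 -0.0004]
1.1 -120.9 0.116 [ 0.0001 -0.0199  0.07  ]
1.0 -126.4 0.1135 [ 0.0001 -0.0267  0.0732]
0.9 -133.1 0.1104 [ 0.0001 -0.0351  0.077 ]
0.8 -139.5 0.1069 [ 0.0001 -0.043   0.0814]
0.7 -145.4 0.1029 [ 0.0001 -0.0505  0.0864]
0.6 -151.0 0.0984 [ 0.0001 -0.0575  0.092 ]
0.5 -156.1 0.0936 [ 0.0002 -0.0639  0.098 ]
0.4 -160.7 0.0884 [ 0.0002 -0.0696  0.1045]
0.3 -164.8 0.083 [ 0.0002 -0.0747  0.1113]
0.2 -168.3 0.0773 [ 0.0002 -0.0791  0.1184]
0.1 -169.8 0.0715 [ 0.0002 -0.0809  0.1257]
-0.0 -170.6 0.0655 [ 0.0002 -0.082   0.1332]
-0.1 -170.8 0.0595 [ 0.0002 -0.0823  0.1407]
```

{"method": "move_arm", "body": {
  "deltas": [
    [[0,0,-0.06,0,1],[0,0,-0.12,0,1],[-0.037,-0.0176,-0.134,0,1],[-0.037,-0.0176,-0.134,0,1],[-0.037,-0.0176,-0.134,0,1],[-0.037,-0.0176,-0.134,0,1],[-0.037,-0.0176,-0.134,0,1]]
  ]
}}

```text
clock: 41.95
position: [0.5081, 0.0929, 0.1774]
ee_rot: [-0.001, -0.011, 1.0, -0.0]
contact_force: [0.1, -0.5, -0.5]
width: -0.0
gripper_force: 0.0
```

```bash
python3 st.py
```

```text
mould xy [  -2.23926276 -104.74537934] 0.17736088642628972 [ 0.11028266 -0.53768302 -0.50461537] -3.352715850211447e-05
```

{"method": "move_arm", "body": {
  "deltas": [
    [[-0.0025,0,0.03,0,1],[-0.0025,-0.005,0.065,0,1],[-0.0025,-0.02,0.068,0,1],[-0.0025,-0.027,0.072,0,1],[-0.0025,-0.035,0.076,0,1],[-0.0025,-0.043,0.08,0,1],[-0.0025,-0.05,0.085,0,1],[-0.0025,-0.0575,0.091,0,1],[-0.0025,-0.064,0.097,0,1],[-0.0025,-0.07,0.103,0,1],[-0.0025,-0.07,0.103,0,1]]
  ]
}}

```text
clock: 43.05
position: [0.5123, 0.0359, 0.0953]
ee_rot: [-0.001, -0.011, 1.0, -0.0]
contact_force: [-0.4, -0.1, 0.7]
width: -0.0001
gripper_force: 0.0
```

```bash
python3 st.py
python3 - <<'E'
from h import *
print(delta([*hole(0,-168),.0735],-178.7))
E
```

```text
mould xy [   0.71179989 -161.81211843] 0.095331422910455 [-0.43167311 -0.08918824  0.6940029 ] -0.00013091637891434783
(array([ 0.0008, -0.0077,  0.0273, -0.0007]), np.float64(-178.79))
```

Light resistance, as expected. Press it down flat.

{"method": "move_arm", "body": {
  "deltas": [
    [[0,-0.004,0.007,0,1],[0,-0.007,0.014,0,1],[0,-0.007,0.02,0,1],[0,-0.007,0.027,0,1],[0,-0.007,0.034,0,1],[0,-0.007,0.04,0,1],[0,-0.007,0.04,0,1]]
  ]
}}

```text
clock: 43.75
position: [0.5134, 0.0309, 0.0719]
ee_rot: [0.002, -0.011, 1.0, -0.001]
contact_force: [-16.4, -0.9, 59.6]
width: -0.0001
gripper_force: 30.1
```

```bash
python3 st.py
```

```text
mould xy [   1.6804994  -166.89116511] 0.07194779647530569 [-16.3843463   -0.91883785  59.61578111] -0.00011868390696887139
```

{"method": "move_arm", "body": {
  "deltas": [
    [[0,0,-0.02,0,1],[0,0,-0.03,0,1],[0,0,-0.03,0,1],[0,0,-0.02,0,1],[0,0,-0.013,0,1],[0,0,-0.013,0,1]]
  ]
}}

```text
clock: 44.35
position: [0.5119, 0.0313, 0.0734]
ee_rot: [-0.002, -0.011, 1.0, 0.0]
contact_force: [-1.6, -0.1, 5.7]
width: 0.0001
gripper_force: 3.1
```

{"method": "move_arm", "body": {
  "deltas": [
    [[0,0,0.003,0,1],[0,0,0.005,0,1],[0,0,0.005,0,1]]
  ]
}}

```text
clock: 44.65
position: [0.512, 0.0313, 0.0727]
ee_rot: [-0.001, -0.011, 1.0, -0.0]
contact_force: [-8.1, -0.1, 31.0]
width: 0.0003
gripper_force: 15.3
```

The lever's contact face is at 65.4 mm after release, which matches flat. Retreat and hand in.

{"method": "move_arm", "body": {
  "deltas": [
    [[0,0,-0.06,0,1],[0,0,-0.12,0,1],[0,0,-0.18,0,1],[0,0,-0.22,0,1],[0,0,-0.22,0,1],[0,0,-0.22,0,1],[0,0,-0.22,0,1]]
  ]
}}

```text
clock: 45.35
position: [0.5116, 0.0313, 0.2439]
ee_rot: [-0.003, -0.011, 1.0, 0.0]
contact_force: [-0.6, 0.3, -0.0]
width: 0.0
gripper_force: 0.0
```

Run:
```python
from h import *
p,R,s=pose();print(p,s["contact_force"])
T,C=shot("top","t9.png")
for c,a,_ in blobs(brass(T)>0,40):
    if 160<c[0]<420 and 150<c[1]<255:print(c,a)
# lid top should read bright-grey over its shut outline at z=.083
h=proj("top",[[*hole(x,y),.083] for x in(-60,60) for y in(-40,40)],C).astype(int);print([T[v,u] for u,v in h])
print(manip.sign_off())
```

```text
[0.5115805  0.03128569 0.24387233] [-0.63046561  0.32650327 -0.0017136 ]
[324.9 236.2] 70
[405.4 251.5] 634
[array([111, 145, 164], dtype=uint8), array([47, 49, 54], dtype=uint8), array([ 99, 130, 150], dtype=uint8), array([46, 49, 51], dtype=uint8)]
the job is handed in; nothing more can be done
None
```

The job is handed in, with no verdict returned: all four brass inserts are home in their bores, the cover is shut, the claw bar is behind the keeper, and the lever is flat; the claw drop and lever were checked by touch, not by camera, and the final top-image colour check of the cover was unclear because only some sampled points were bright.

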